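# Clamp a name board on the piping easel

### The arm

A 7-joint arm with a two-finger parallel gripper is mounted at the origin on the work surface. World frame = base frame: x ahead of the robot, y to its left, z up, the work surface at z = 0. Lengths are in m, angles in rad, forces in N, time in s.
With the tool pointing down it reaches from about 0.4 to 0.875 m from the base axis. Payload 6.5 kg.
Tool frame: the origin (TCP) lies midway between the tips of the shut fingers; the grasp point (between the pads) lies 19 mm behind it; z points along the fingers, y is the line along which they close (so a half turn about z gives the same grasp; the last joint's range is limited). The gripper opens to 85 mm and grips with 20 to 120 N. Pads are 22 mm wide; open, the fingers measure 114 mm over their backs; the gripper's body (76 mm by 85 mm) begins 54 mm behind the grasp point. The pads swing forward as they close: fully open they stand 13 mm farther back than shut.
Start: joints at [1.203, 0.536, -0.004, 1.538, 0.003, 1.067, -0.071], TCP at [0.193, -0.621, 0.231] pointing down, gripper open.
Joint ranges: [-2.7, 2.7], [-0.37, 2.16], [-1.27, 1.26], [0.24, 2.4], [-1.31, 4.45], [0.19, 1.91], [-2.76, 2.76]. Speed limits (rad/s): [2.39, 2.39, 3.14, 3.14, 3.14, 3.14, 3.14].

### API

Orientations are given as a rotation vector (axis times angle).
In Python, from station import readout, viewer, job gives the robot as it stands.
- The arm moves only by the tool step_arm, never from a script. Its argument "rows" is a list of rows, each an object of numbers: "tx", "ty", "tz": the shift along the tool's x, y, z normalised to -1 to 1, where 1 is 0.025 m; "rx", "ry", "rz": the turn, a rotation vector about the tool's x, y, z normalised to -1 to 1, where 1 is 0.08 rad; "jaw": the opening, from -1 (shut) to 1 (fully open). A call has 1 to 12 rows; each row shifts and turns the commanded pose from where the row before left it, along the tool's axes as they then stand; what a row does not reach is not made up. A row lasts 1/10 s, in which the tool goes at most 50 mm and 8.59 degrees, less where a joint would pass 70% of its speed; a pose out of reach is approached as far as the arm can. A call with a number of a shift or a turn outside -1 to 1 is refused whole. A call with a gripper value outside its range is refused whole. The fingers move at their own pace and stop on an object; "squeeze" is the grip in N (left out, the last holds). Time passes only in rows, so rows that do not move let the fingers close. It gives the time, the measured TCP pose, the force, the opening and the grip force at its end, in the units of the state.
- readout.get_state(): the state, without advancing time (a new reading comes with each control period).
- viewer.read_camera(name): name is "scene" or "top" or "wrist"; returns a dict with "pixels" (384x512x3 uint8, red, green, blue), "depth" (384x512 float32, m along the optical axis (not along the pixel's ray), 0 where there is no reading), "fx", "fy", "cx", "cy" (pixels), "R" (3x3) and "t" (3): a world point X has camera coordinates R X + t. Camera axes: x right, y down, z forward; pixel columns grow to the right and rows downward; lengths in m; the calibration is good to about 2 mm. The wrist camera is an equidistant fisheye: a pixel r from the principal point sees the ray r / f radians off the axis. A picture is of the moment at which its call begins.
- job.job_done(): hands the job in; it is judged then, once.
Trained networks look in a picture, given as the dict that the camera call returned (one of the last four; its "shot" number tells which), for a name from the list of things; names that differ only in an ending like _2 or _b are one class to them, and where a whole thing is asked for, a point or a joint stands for the part that bears it (a point fixed in the world has none). Each returns a list of dicts, best first, with "p" (0 to 1); they miss things now and then, are a little off and sometimes report something else, mostly with a low value. They report only what shows in the picture. A call takes as long as a camera call. They do not tell look-alikes from the thing itself.
- viewer.boxes_of(picture, target): "pixel" ([column, row] in pixels, amid what is visible of it).
- viewer.pinpoint(picture, target): "pixel" ([column, row] in pixels: a listed point, or the origin of a listed thing).
The state is a dict: "t": time; "qpos": joint angles; "dq": joint speeds; "joint_torque": joint torques, N m; "eef_pos": TCP position; "orientation": TCP orientation; "contact_force": force on the tool from outside, world axes, zero at the start; "moment": the same for the moment, N m; "finger_gap": finger opening in m; "grip_force": force on a finger pad.
Only numpy, scipy, OpenCV 4.12 (cv2) and the standard library are available. Lean on these libraries where they do the work, as an engineer would, in place of code of your own. Each camera call takes 0.05 s, during which the arm holds its last target. There are 200 camera calls.

### The job

Get the sloping easel ready for piping a name: take just the top board from the stack in the grey tray and lay it gently, by hand rather than by letting it fall, flat on the sloping deck with its long side up the slope and its short end down on the ledge. Then slide the stop along until the board is held square and snug between the stop and the fixed cheek, still sitting on the ledge, and turn the wing knob clockwise until it is tight, so that the stop is locked. Leave the other boards in their stack and the spatula, nozzle tin and loose nozzle where they are.

Things in the scene. Friction and masses are not known exactly. Their poses are not given: they have to be found in the camera images.
- deck: Deck of the piping easel: fixed wooden panel sloping 30 deg, low edge on the side away from the robot. Origin: on its top surface, 42 mm above the counter, in the corner between ledge face (x = 0) and fixed cheek face (y = 0), where a board belongs. x: up the slope; y: along the ledge, left as seen facing up the slope; z: square out. Surface: x 0 to 175, y -270 to +30 mm.
- ledge (a point): Middle of the aluminium ledge's inner face, at the deck surface. The ledge runs along the whole low edge of the deck and stands 14 mm proud of it, 6 mm thick. Axes as the deck's.
- cheek (a point): Middle of the fixed aluminium cheek's inner face, at the deck surface (left as seen facing up the slope). The cheek is a block 70 mm long up the slope (x 10 to 80 mm of the deck), 18 mm thick, 14 mm high. Axes as the deck's.
- stop (a joint): Slide of the stop along its T-track, m. 0 = fully open, its face 185 mm right of the cheek's face; grows as the stop moves left (deck +y): gap between cheek and stop = 185 mm minus this value. Range 0 to 140 mm. Slides with about 1.2 N while the knob is loose; held against some 20 N when it is tight.
- stop_face (a point): Middle of the stop's black rubber face, at the deck surface, 50 mm up from the ledge; axes as the deck's. The stop is an aluminium jaw 70 mm long up the slope, 16 mm thick, 15 mm high, with a plate 44 mm long, 11 mm high and 51 mm wide behind it (to the right) that carries the knob.
- clamp (a joint): Angle of the black wing knob that clamps the stop, rad. 0 = loose; grows as it turns clockwise, seen looking down on the deck; begins to grip near 0.9, hard end at 1.45 = tight. Turns with 0.08 N m, rising to about 0.12 as it grips, and stays where it is left.
- clamp_grip (a point): Middle of the wing knob's wings, on its axis, 42 mm right of the stop's face, 40 mm above the deck. z along the axis out of the deck, x along the wings, which lie (0.7 rad minus joint clamp) anticlockwise of the deck's x. Wings: flat bar 54 mm long, 10 mm thick, from 19 to 47 mm above the deck, over a hub 24 mm across. It rides with the stop.
- board4: Top board of the stack: white covered cake drum board 120 x 64 x 12 mm (x, y, z), about 65 g. Origin: centre of its underside; x along the 120 mm, z up. It and its fellows are alike.
- board3: Second board of the stack, same size, straight under the top one (a few mm askew).
- board2: Third board of the stack, same size.
- board1: Bottom board of the stack, same size, on the tray's floor.
- tray: Grey plastic tray standing firmly on the counter, 240 x 190 mm (x, y) and 40 mm high, wall and floor 4 mm. Origin: centre of its underside. The stack of four boards lies in it, its top 52 mm above the counter.
- nozzle: Bystander: steel piping nozzle, a cone 26 mm across and 34 mm high, standing in the tray beside the far end of the stack. Origin: centre of its underside.
- nozzle_tin: Bystander: round stainless nozzle tin, 96 mm across, 68 mm high, standing beyond the work. Origin: centre of its underside.
- spatula: Bystander: red silicone spatula, about 295 mm long, 52 mm wide at the blade, 16 mm high, lying beyond the work. Origin: under the middle of its length, x along it to the blade.
Things that resemble listed ones, but are neither listed nor needed, are in the scene too. What is shaped like the board4 but turquoise or yellow is not meant.

How it is judged:
On the way, in this order (a step that is already met when the one before it is completed fails the run):
1. the board has been set down on the deck between cheek and stop while the gripper still holds it (z of board4 in the frame of deck between -0.004 and 0.006 m and x of board4 in the frame of deck between 0.052 and 0.085 m and y of board4 in the frame of deck between -0.155 and -0.028 m and angle between the z axis of board4 and the z axis of deck, either way round below 0.15 rad and angle between the x axis of board4 and the x axis of deck, either way round below 0.3 rad and contact force between the fingers and board4 above 0.3 N), for 0.1 s.
2. the board sits on the ledge, square and snug between cheek and stop, the knob not yet tight (z of board4 in the frame of deck between -0.003 and 0.003 m and angle between the z axis of board4 and the z axis of deck, either way round below 0.05 rad and x of board4 in the frame of deck between 0.057 and 0.063 m and y of board4 in the frame of deck between -0.035 and -0.0295 m and value of joint stop between 0.1185 and 0.1235 m and angle between the x axis of board4 and the x axis of deck, either way round below 0.035 rad and value of joint clamp below 0.9 rad), for 0.1 s.
At the end, for the whole second after the job is handed in: The board lies flat on the deck (3 mm, 0.05 rad), end within 3 mm of the ledge, side within 3 mm of the cheek, square within 0.035 rad; the stop is within 2.5 mm of snug (joint stop 0.1185 to 0.1235), joint clamp above 1.2; the board is at rest (z of board4 in the frame of deck between -0.003 and 0.003 m and angle between the z axis of board4 and the z axis of deck, either way round below 0.05 rad and x of board4 in the frame of deck between 0.057 and 0.063 m and y of board4 in the frame of deck between -0.035 and -0.0295 m and value of joint stop between 0.1185 and 0.1235 m and angle between the x axis of board4 and the x axis of deck, either way round below 0.035 rad and value of joint clamp above 1.2 rad and linear speed of board4 below 0.02 m/s); the robot touches nothing.
It fails at once if another board of the stack is shifted by more than 20 mm (distance of any of board1, board2, board3 from where it was at the start of the episode above 0.02 m).
It fails at once if the nozzle, nozzle tin or spatula is shifted by more than 30 mm (distance of any of nozzle, nozzle_tin, spatula from where it was at the start of the episode above 0.03 m).
It also fails if it takes over 54 s, if anything falls off the work surface, if the arm or the gripper's body presses on something with over 40 N, if the wrist force passes 120 N, or if a joint passes its speed limit or range.

## Working session

There is one attempt and no reset: what is moved stays moved. The work goes in short steps, Python scripts to look and compute and a tool call to move; the robot and the scene stay as the last step left them, time stands still between calls to the robot, and variables do not carry over. Pictures are saved under pics/ and viewed, at most 12 in all, crops included, and the job is handed in when it is done.

Besides the shell and the picture viewer there is one more tool, called after "Request:" as a command line: name --argument value ..., lists and objects as JSON in quotes. step_arm: Moves the arm, as the interface text tells. Scaled input: -1 to 1 covers 0.025 m each way for a shift and 0.08 rad each way for a turn. Its arguments: {"type":"object","properties":{"rows":{"type":"array","items":{"type":"object","properties":{"tx":{"type":"number","minimum":-1,"maximum":1},"ty":{"type":"number","minimum":-1,"maximum":1},"tz":{"type":"number","minimum":-1,"maximum":1},"rx":{"type":"number","minimum":-1,"maximum":1},"ry":{"type":"number","minimum":-1,"maximum":1},"rz":{"type":"number","minimum":-1,"maximum":1},"jaw":{"type":"number"}}}},"squeeze":{"type":"number"}},"required":["rows"]}

```bash
ls; mkdir -p pics; python3 - <<'E'
from station import readout, viewer
import cv2,numpy as np
s=readout.get_state();print({k:np.round(v,3).tolist() for k,v in s.items()})
for n in("scene","top"):
    p=viewer.read_camera(n);cv2.imwrite(f"pics/{n}0.png",p["pixels"][...,::-1])
    print(n,p["fx"],p["cx"],p["cy"],np.round(p["R"],3).tolist(),np.round(p["t"],3).tolist())
    for t in("board4","tray","deck","stop_face","clamp_grip","cheek","ledge","nozzle","nozzle_tin"):
        o=[]
        for q in viewer.pinpoint(p,t)[:3]:
            u,v=q["pixel"];i,j=int(round(v)),int(round(u));
            d=p["depth"][min(max(i,0),383),min(max(j,0),511)]
            X=np.array(p["R"]).T@(np.array([(u-p["cx"])/p["fx"]*d,(v-p["cy"])/p["fy"]*d,d])-p["t"])
            o.append(([round(u),round(v)],round(q["p"],2),np.round(X,3).tolist()))
        print(t,o)
E
```

```text
pics
{'t': 0.0, 'qpos': [1.203, 0.537, -0.004, 1.539, 0.003, 1.067, -0.071], 'dq': [-0.001, 0.001, 0.0, -0.0, -0.0, 0.0, 0.001], 'joint_torque': [-0.001, -58.341, 1.048, -25.91, 0.012, 0.01, 0.0], 'eef_pos': [0.193, -0.62, 0.23], 'orientation': [-3.104, -0.472, 0.001], 'contact_force': [0.129, -0.402, 0.793], 'moment': [-0.013, -0.047, -0.014], 'grip_force': 0.0, 'finger_gap': 0.085}
scene 374.5512145444206 257.2945394071373 192.89362855544013 [[-0.774, 0.633, 0.002], [0.389, 0.478, -0.788], [-0.499, -0.609, -0.616]] [0.351, -0.148, 1.265]
board4 [([368, 284], 0.92, [0.452, 0.373, 0.013]), ([395, 237], 0.9, [0.282, 0.325, 0.011]), ([348, 352], 0.82, [0.603, 0.445, 0.012])]
tray [([275, 250], 0.83, [0.544, 0.176, 0.02]), ([194, 178], 0.71, [0.595, -0.084, 0.104]), ([279, 237], 0.29, [0.961, 0.619, 0.663])]
deck []
stop_face [([195, 176], 0.96, [0.587, -0.087, 0.106])]
clamp_grip [([196, 180], 0.51, [0.589, -0.084, 0.096])]
cheek [([174, 154], 0.98, [0.549, -0.28, 0.062])]
ledge [([174, 183], 0.77, [0.615, -0.164, 0.052]), ([143, 232], 0.46, [0.755, -0.077, 0.017])]
nozzle [([239, 268]
[... 260 characters left out ...]
 0.93, [0.318, 0.156, 0.012]), ([228, 192], 0.89, [0.522, 0.151, 0.052]), ([176, 276], 0.76, [0.275, 0.316, 0.013])]
tray [([226, 191], 0.69, [0.526, 0.157, 0.05]), ([230, 126], 0.61, [0.726, 0.142, 0.073])]
deck [([230, 160], 0.4, [0.631, 0.146, 0.024])]
stop_face [([319, 178], 0.69, [0.55, -0.121, 0.093])]
clamp_grip [([312, 165], 0.44, [0.585, -0.098, 0.114]), ([232, 198], 0.24, [0.502, 0.14, 0.054])]
cheek [([374, 177], 0.72, [0.552, -0.288, 0.082]), ([225, 193], 0.57, [0.52, 0.161, 0.054])]
ledge [([333, 163], 0.88, [0.609, -0.177, 0.043])]
nozzle [([229, 125], 0.69, [0.732, 0.143, 0.065]), ([227, 163], 0.59, [0.622, 0.154, 0.025])]
nozzle_tin [([232, 125], 0.89, [0.728, 0.135, 0.071])]
```

View pics/scene0.png

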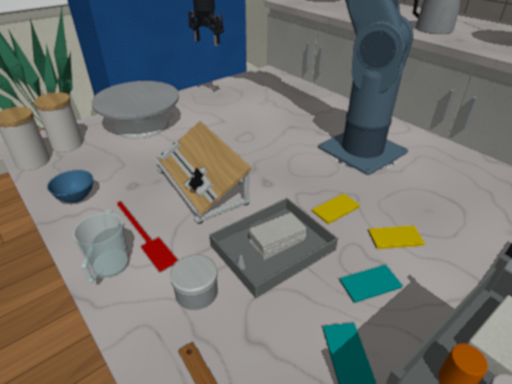

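View pics/top0.png

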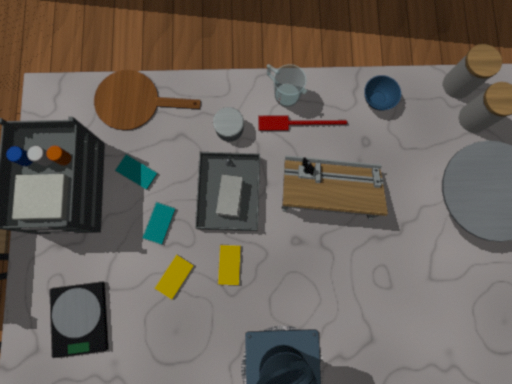

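Candidates for the board (top image): turquoise (137,171) and (159,223), yellow (230,265) and (174,277), a white slab in the dark rack (40,197), and the white stack in the grey tray (229,195). I choose the stack in the grey tray. The easel is at (334,187), with its stop and knob at (309,168) and cheek at (377,176).

```bash
cat > h.py <<'E'
from station import readout, viewer
import cv2,numpy as np
from scipy.spatial.transform import Rotation as Ro
from scipy.optimize import least_squares
DP={"cheek":(.045,0,0),"ledge":(0,-.12,0),"stop_face":(.05,-.185,0),"clamp_grip":(.05,-.227,.04)}
def rays(p,uv):
    uv=np.atleast_2d(np.asarray(uv,float));x=(uv-[p["cx"],p["cy"]])/[p["fx"],p["fy"]]
    if p["name"]=="wrist":
        r=np.linalg.norm(x,axis=1)+1e-9;d=np.c_[x*(np.sin(r)/r)[:,None],np.cos(r)]
    else: d=np.c_[x,np.ones(len(x))]
    R=np.array(p["R"]);return -R.T@p["t"], d@R
def onz(p,uv,z):
    o,d=rays(p,uv);return o+d*((z-o[2])/d[:,2])[:,None]
def cloud(p,mask):
    v,u=np.nonzero(mask&(p["depth"]>0));o,d=rays(p,np.c_[u,v])
    c=d@np.array(p["R"]).T
    return o+d*(p["depth"][v,u]/c[:,2])[:,None]
def proj(p,X):
    c=np.atleast_2d(X)@np.array(p["R"]).T+p["t"]
    if p["name"]=="wrist":
        r=np.linalg.norm(c[:,:2],axis=1)+1e-9;x=c[:,:2]/r[:,None]*np.arctan2(r,c[:,2])[:,None]
    else:x=c[:,:2]/c[:,2:]
    return x*[p["fx"],p["fy"]]+[p["cx"],p["cy"]]
def cam(n):
    p=viewer.read_camera(n);p["name"]=n;return p
def deckR(yaw): # x up slope (~ -X), y ~ -Y
    return Ro.from_euler("z",yaw).as_matrix()@np.array([[-np.cos(np.pi/6),0,.5],[0,-1,0],[.5,0,np.cos(np.pi/6)]])
E
python3 - <<'E'
from h import *
ps=[cam("top"),cam("scene")]
obs=[]
for p in ps:
    for t,X in DP.items():
        for q in viewer.pinpoint(p,t)[:1]:
            if q["p"]>.5: obs.append((p,X,q["pixel"],t))
f=lambda v:np.array([proj(p,deckR(v[0])@X+[v[1],v[2],.042])[0]-px for p,X,px,t in obs])
r=least_squares(lambda v:f(v).ravel(),[0,.64,-.29],loss="soft_l1");print("deck",np.round(r.x,4))
for o,e in zip(obs,f(r.x)):print(o[0]["name"],o[3],np.round(e,1))
p=ps[0];hsv=cv2.cvtColor(p["pixels"],cv2.COLOR_RGB2HSV)
m=np.zeros((384,512),bool);m[185:205,290:375]=1
m&=(hsv[...,1]>80)
C=cloud(p,m);c=C.mean(0);n=np.linalg.svd(C-c)[2][2];n*=np.sign(n[2]);print("plane",n,c,"expected n",deckR(r.x[0])[:,2],"dist",(c-[r.x[1],r.x[2],.042])@deckR(r.x[0])[:,2])
# stack
h=cloud(p,np.ones((384,512),bool)) 
g=np.zeros((384,512),bool);g[150:235,195:262]=1
C=cloud(p,g);D=np.zeros((384,512));v,u=np.nonzero(g&(p["depth"]>0));D[v,u]=C[:,2]
bm=(D>.046)&(D<.06)&(p["pixels"].min(2)>120)
n_,L,S,_=cv2.connectedComponentsWithStats(bm.astype(np.uint8));k=1+S[1:,4].argmax()
v,u=np.nonzero(L==k);W=onz(p,np.c_[u,v],.052)
print("stack",S[k],cv2.minAreaRect((W[:,:2]*1000).astype(np.float32)),"z",D[L==k].mean())
cv2.imwrite("pics/crop1.png",cv2.resize(p["pixels"][145:240,190:395,::-1],None,fx=3.9,fy=3.9,interpolation=2))
E
```

```text
deck [-0.1566  0.5906 -0.3003]
top cheek [2.1 0.7]
top ledge [-0.1  1.7]
top stop_face [-6.1 -5.7]
scene cheek [-4.2 -0.3]
scene ledge [-0.6 -1.1]
scene stop_face [4.2 2.5]
plane [ 0.50231365 -0.06187222  0.86246903] [ 0.49815786 -0.15519356  0.1044696 ] expected n [ 0.49388432 -0.07796332  0.8660254 ] dist -0.0028425443222531294
stack [216 175  26  40 743] ((514.7257080078125, 149.13169860839844), (61.42618942260742, 116.86383056640625), 80.84814453125) z 0.05203139307296772
```

View pics/crop1.png

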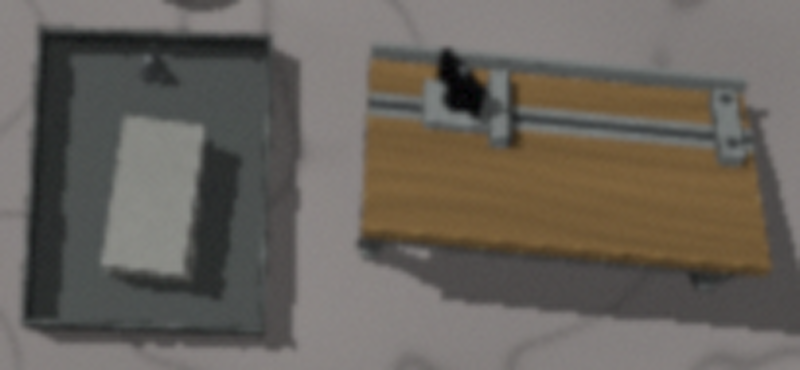

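The crop confirms it: white boards stacked in the grey tray (crop centre (155,195)), with the nozzle at its far end (155,68). The stop is at (500,105), the knob at (460,85) and the cheek at (728,125). Next I move above the deck for a close look.

```bash
cat >> h.py <<'E'
def down(yaw): # tool x at yaw, pointing down
    return np.array([[np.cos(yaw),np.sin(yaw),0],[np.sin(yaw),-np.cos(yaw),0],[0,0,-1.]])
def plan(P,R,N):
    s=readout.get_state();R0=Ro.from_rotvec(s["orientation"]).as_matrix();p=R0.T@(np.array(P)-s["eef_pos"])
    w=Ro.from_matrix(R0.T@R).as_rotvec()/N;W=Ro.from_rotvec(w).as_matrix()
    M=sum(np.linalg.matrix_power(W,k) for k in range(N))
    v=np.linalg.solve(M,p)
    print("N",N,"t",np.round(v/.025,3),"r",np.round(w/.08,3))
E
python3 -c "
from h import *
plan([.5,-.2,.36],down(-.13),24)"
```

```text
N 24 t [ 0.58  -0.655 -0.215] r [0.    0.    0.225]
```

Request:
step_arm --rows '[{"tx":0.58,"ty":-0.655,"tz":-0.215,"rz":0.225,"jaw":1},{"tx":0.58,"ty":-0.655,"tz":-0.215,"rz":0.225},{"tx":0.58,"ty":-0.655,"tz":-0.215,"rz":0.225},{"tx":0.58,"ty":-0.655,"tz":-0.215,"rz":0.225},{"tx":0.58,"ty":-0.655,"tz":-0.215,"rz":0.225},{"tx":0.58,"ty":-0.655,"tz":-0.215,"rz":0.225},{"tx":0.58,"ty":-0.655,"tz":-0.215,"rz":0.225},{"tx":0.58,"ty":-0.655,"tz":-0.215,"rz":0.225},{"tx":0.58,"ty":-0.655,"tz":-0.215,"rz":0.225},{"tx":0.58,"ty":-0.655,"tz":-0.215,"rz":0.225},{"tx":0.58,"ty":-0.655,"tz":-0.215,"rz":0.225},{"tx":0.58,"ty":-0.655,"tz":-0.215,"rz":0.225}]'

```text
$.rows[0]: bad value
```

Request:
step_arm --rows '[{"tx":0.58,"ty":-0.655,"tz":-0.215,"rz":0.225,"jaw":1},{"tx":0.58,"ty":-0.655,"tz":-0.215,"rz":0.225},{"tx":0.58,"ty":-0.655,"tz":-0.215,"rz":0.225},{"tx":0.58,"ty":-0.655,"tz":-0.215,"rz":0.225},{"tx":0.58,"ty":-0.655,"tz":-0.215,"rz":0.225},{"tx":0.58,"ty":-0.655,"tz":-0.215,"rz":0.225},{"tx":0.58,"ty":-0.655,"tz":-0.215,"rz":0.225},{"tx":0.58,"ty":-0.655,"tz":-0.215,"rz":0.225},{"tx":0.58,"ty":-0.655,"tz":-0.215,"rz":0.225},{"tx":0.58,"ty":-0.655,"tz":-0.215,"rz":0.225},{"tx":0.58,"ty":-0.655,"tz":-0.215,"rz":0.225},{"tx":0.58,"ty":-0.655,"tz":-0.215,"rz":0.225}]'

```text
$.rows[0]: bad value
```

```bash
python3 - <<'E'
from h import *
import pickle
p=cam("wrist");s=readout.get_state();print(s["t"],s["eef_pos"],s["qpos"])
print(p["fx"],p["cx"],p["cy"],-np.array(p["R"]).T@p["t"],np.round(p["R"],3).tolist())
obs=[]
for t in DP:
    for q in viewer.pinpoint(p,t)[:2]:
        print(t,np.round(q["pixel"],1),round(q["p"],2)); obs.append((t,q["pixel"]))
pickle.dump((p,obs),open("w1.pkl","wb"))
cv2.imwrite("pics/w1.png",p["pixels"][...,::-1])
E
```

```text
1.55 [ 0.19317844 -0.62060898  0.23124728] [ 1.20281909  0.5364651  -0.00437519  1.53790157  0.00257026  1.06731311
 -0.07119301]
297.3186396354542 257.58121014022976 191.21411026754575 [ 0.25642217 -0.60151028  0.37296316] [[0.298, -0.954, -0.0], [-0.922, -0.288, 0.258], [-0.246, -0.077, -0.966]]
```

View pics/w1.png

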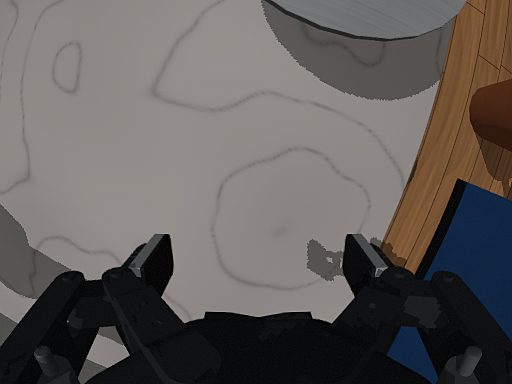

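The wrist view shows only bare counter and the fingers at (155,260) and (370,260). The rows were refused, so I retry with every field given.

Request:
step_arm --rows '[{"tx":0.58,"ty":-0.655,"tz":-0.215,"rx":0,"ry":0,"rz":0.225,"jaw":1},{"tx":0.58,"ty":-0.655,"tz":-0.215,"rx":0,"ry":0,"rz":0.225,"jaw":1},{"tx":0.58,"ty":-0.655,"tz":-0.215,"rx":0,"ry":0,"rz":0.225,"jaw":1},{"tx":0.58,"ty":-0.655,"tz":-0.215,"rx":0,"ry":0,"rz":0.225,"jaw":1},{"tx":0.58,"ty":-0.655,"tz":-0.215,"rx":0,"ry":0,"rz":0.225,"jaw":1},{"tx":0.58,"ty":-0.655,"tz":-0.215,"rx":0,"ry":0,"rz":0.225,"jaw":1},{"tx":0.58,"ty":-0.655,"tz":-0.215,"rx":0,"ry":0,"rz":0.225,"jaw":1},{"tx":0.58,"ty":-0.655,"tz":-0.215,"rx":0,"ry":0,"rz":0.225,"jaw":1},{"tx":0.58,"ty":-0.655,"tz":-0.215,"rx":0,"ry":0,"rz":0.225,"jaw":1},{"tx":0.58,"ty":-0.655,"tz":-0.215,"rx":0,"ry":0,"rz":0.225,"jaw":1},{"tx":0.58,"ty":-0.655,"tz":-0.215,"rx":0,"ry":0,"rz":0.225,"jaw":1},{"tx":0.58,"ty":-0.655,"tz":-0.215,"rx":0,"ry":0,"rz":0.225,"jaw":1}]'

```text
t: 2.95
eef_pos: [0.3242, -0.3928, 0.2962]
orientation: [3.138, 0.134, 0.0]
contact_force: [0.2, -0.1, -0.3]
finger_gap: 0.0853
grip_force: 0.0
```

Request:
step_arm --rows '[{"tx":0.58,"ty":-0.655,"tz":-0.215,"rx":0,"ry":0,"rz":0.225,"jaw":1},{"tx":0.58,"ty":-0.655,"tz":-0.215,"rx":0,"ry":0,"rz":0.225,"jaw":1},{"tx":0.58,"ty":-0.655,"tz":-0.215,"rx":0,"ry":0,"rz":0.225,"jaw":1},{"tx":0.58,"ty":-0.655,"tz":-0.215,"rx":0,"ry":0,"rz":0.225,"jaw":1},{"tx":0.58,"ty":-0.655,"tz":-0.215,"rx":0,"ry":0,"rz":0.225,"jaw":1},{"tx":0.58,"ty":-0.655,"tz":-0.215,"rx":0,"ry":0,"rz":0.225,"jaw":1},{"tx":0.58,"ty":-0.655,"tz":-0.215,"rx":0,"ry":0,"rz":0.225,"jaw":1},{"tx":0.58,"ty":-0.655,"tz":-0.215,"rx":0,"ry":0,"rz":0.225,"jaw":1},{"tx":0.58,"ty":-0.655,"tz":-0.215,"rx":0,"ry":0,"rz":0.225,"jaw":1},{"tx":0.58,"ty":-0.655,"tz":-0.215,"rx":0,"ry":0,"rz":0.225,"jaw":1},{"tx":0.58,"ty":-0.655,"tz":-0.215,"rx":0,"ry":0,"rz":0.225,"jaw":1},{"tx":0.58,"ty":-0.655,"tz":-0.215,"rx":0,"ry":0,"rz":0.225,"jaw":1}]'

```text
t: 4.15
eef_pos: [0.5006, -0.1991, 0.3606]
orientation: [3.135, -0.206, 0.0]
contact_force: [-0.3, 0.4, -0.2]
finger_gap: 0.0856
grip_force: 0.0
```

```bash
python3 - <<'E'
from h import *
import pickle
p=cam("wrist");s=readout.get_state();print(s["t"],s["eef_pos"],s["qpos"])
print(-np.array(p["R"]).T@p["t"])
obs=[]
for t in DP:
    for q in viewer.pinpoint(p,t)[:2]:
        print(t,np.round(q["pixel"],1),round(q["p"],2)); obs.append((t,q["pixel"]))
pickle.dump((p,obs),open("w1.pkl","wb"))
cv2.imwrite("pics/w2.png",p["pixels"][...,::-1])
E
```

```text
4.2 [ 0.50364786 -0.19554207  0.36149282] [ 0.46693498  0.24060512 -0.21681921  1.65612087  0.05163368  1.24784241
 -1.45809453]
[ 0.56615121 -0.20784898  0.50232814]
cheek [314.6 117.2] 0.9
stop_face [206.  115.4] 0.63
clamp_grip [172.4 107.6] 0.94
```

View pics/w2.png

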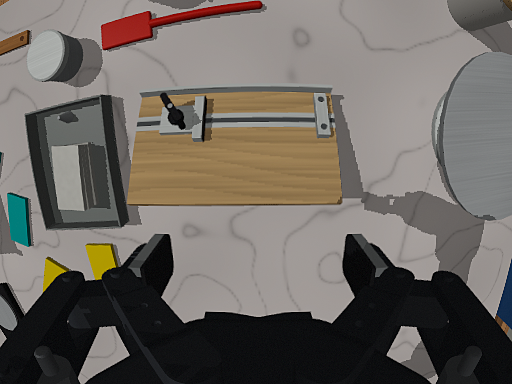

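The wrist view shows the whole easel: wood corners near (129,204), (341,203), (332,95) and (141,93), knob (175,115), stop jaw (199,118) and cheek (321,115). The stack is at (68,178). I'll fit the deck pose to the wood edges.

```bash
cat > fit.py <<'E'
from h import *
import pickle
p,obs=pickle.load(open("w1.pkl","rb"))
hsv=cv2.cvtColor(p["pixels"],cv2.COLOR_RGB2HSV)
m=(hsv[...,1]>75)&(hsv[...,0]>8)&(hsv[...,0]<25)&(hsv[...,2]>90)
m[:80]=0;m[215:]=0;m[:,:120]=0;m[:,350:]=0
n_,L,S,_=cv2.connectedComponentsWithStats(m.astype(np.uint8))
m=cv2.morphologyEx(m.astype(np.uint8),cv2.MORPH_OPEN,np.ones((2,2)))
v,u=np.nonzero(m)
# subpixel edge by column/row extents: edge midpoint half px outside
B=[]
for c in range(140,332,2):
    r=np.nonzero(m[:,c])[0]; B.append((c,r.max()+.5,"x",.175))
for r in range(135,198,2):
    c=np.nonzero(m[r])[0]; B+=[(c.min()-.5,r,"y",-.27),(c.max()+.5,r,"y",.03)]
uv=np.array([b[:2] for b in B]);ax=np.array([0 if b[2]=="x" else 1 for b in B]);val=np.array([b[3] for b in B])
def dk(V,uv,z=0):
    R=deckR(V[0]);o,d=rays(p,uv);T=np.array([V[1],V[2],.042]);o=(o-T)@R;d=d@R
    return o+d*((z-o[2])/d[:,2])[:,None]
def res(V):
    X=dk(V,uv);return X[np.arange(len(X)),ax]-val
if __name__=="__main__":
    r=least_squares(lambda V:res(V)*1e3,[-.13,.64,-.29],loss="soft_l1");V=r.x;print(np.round(V,4))
    e=res(V)*1e3
    for k in(.175,-.27,.03):print(k,np.median(e[val==k]),e[val==k].std())
    M=m.astype(bool);M=cv2.erode(m,np.ones((5,5))).astype(bool);C=cloud(p,M);R=deckR(V[0]);Z=(C-[V[1],V[2],.042])@R;print("plane z",np.median(Z[:,2]),"slopes",np.linalg.lstsq(np.c_[Z[:,:2],np.ones(len(Z))],Z[:,2],rcond=None)[0])
    for t,q in obs:print(t,np.round(dk(V,[q],DP[t][2])*1e3,1)[0],DP[t])
    for r in(100,104,108,112,127,131):  # row-wise wood gaps
        c=np.nonzero(m[r])[0];g=np.nonzero(np.diff(c)>2)[0]
        for i in g:print(r,c[i],c[i+1],np.round(dk(V,[[c[i]+.5,r],[c[i+1]-.5,r]])*1e3,1).tolist())
    for c in(250,270,290):
        rr=np.nonzero(m[:,c])[0];print("ledge",c,rr.min(),np.round(dk(V,[[c,rr.min()-.5]])*1e3,1))
    np.save("V.npy",V)
    # stack top board
    Cc=cloud(p,np.ones((384,512),bool));D=np.zeros((384,512));vv,uu=np.nonzero(p["depth"]>0);D[vv,uu]=Cc[:,2]
    g=np.zeros_like(M);g[125:230,30:125]=1
    bm=g&(D>.047)&(D<.058)&(p["pixels"].min(2)>130)
    n_,L,S,_=cv2.connectedComponentsWithStats(bm.astype(np.uint8));k=1+S[1:,4].argmax();print(S[k])
    v,u=np.nonzero(L==k);W=onz(p,np.c_[u,v],.052);print(cv2.minAreaRect((W[:,:2]*1000).astype(np.float32)))
    cv2.imwrite("pics/c2.png",cv2.resize(p["pixels"][80:215,20:350,::-1],None,fx=2.4,fy=2.4,interpolation=2))
E
python3 fit.py
```

```text
[-0.1204  0.5891 -0.2964]
0.175 0.15999414889608654 0.6595230947316165
-0.27 0.6206587315520373 0.5775557985333428
0.03 -0.5983143378702899 0.43228175547226216
plane z 0.00010937681586570765 slopes [-0.0012433  -0.00123136  0.0001068 ]
cheek [43.8 -1.   0. ] (0.045, 0, 0)
stop_face [  39.3 -161.6    0. ] (0.05, -0.185, 0)
clamp_grip [  47.1 -201.9   40. ] (0.05, -0.227, 0.04)
100 161 171 [[6.7, -235.6, 0.0], [8.0, -220.4, 0.0]]
100 195 215 [[10.9, -179.9, 0.0], [12.5, -150.3, 0.0]]
100 313 331 [[13.3, 0.0, 0.0], [12.2, 26.9, 0.0]]
104 164 174 [[14.7, -229.5, 0.0], [15.9, -214.6, 0.0]]
104 193 208 [[18.0, -182.5, 0.0], [19.2, -160.6, 0.0]]
104 313 330 [[20.6, -0.6, 0.0], [19.7, 24.5, 0.0]]
108 162 208 [[21.9, -231.8, 0.0], [26.4, -160.2, 0.0]]
108 209 213 [[26.5, -157.1, 0.0], [26.7, -152.5, 0.0]]
108 314 331 [[27.7, 0.3, 0.0], [26.8, 25.2, 0.0]]
112 162 208 [[29.1, -230.8, 0.0], [33.4, -159.7, 0.0]]
112 211 214 [[33.7, -153.6, 0.0], [33.8, -150.6, 0.0]]
112 314 331 [[34.8, -0.4, 0.0], [34.0, 24.4, 0.0]]
131 159 207 [[62.0, -231.5, 0.0], [65.4, -159.2, 0.0]]
131 316 334 [[66.8, -0.2, 0.0], [66.2, 25.4, 0.0]]
ledge 250 93 [[  0.3 -96.5   0. ]]
ledge 270 93 [[  0.6 -66.    0. ]]
ledge 290 93 [[  0.4 -35.3   0. ]]
[  51  145   33   66 1668]
((515.8297119140625, 146.3711700439453), (63.17011642456055, 119.33094024658203), 80.99034118652344)
```

```bash
python3 - <<'E'
from h import *
import pickle
plan([.4743,.1530,.125],down(-.157),16)
s=readout.get_state()
p,_=pickle.load(open("w1.pkl","rb"));R0=Ro.from_rotvec(s["orientation"]).as_matrix()
m=np.zeros((384,512),bool);m[225:300,130:175]=1;m[225:300,340:385]=1
C=(cloud(p,m)-s["eef_pos"])@R0;C=C[(C[:,2]<.03)];
for sg in(1,-1):
    c=C[C[:,1]*sg>0];c=c[np.argsort(c[:,2])];print(len(c),np.round(c[-40::6],4).tolist())
E
```

```text
N 16 t [-0.188 -0.866  0.587] r [0.    0.001 0.021]
2325 [[0.0, 0.0414, -0.0147], [0.0037, 0.0411, -0.0142], [-0.0027, 0.0419, -0.0139], [-0.0027, 0.0414, -0.0138], [0.0044, 0.0412, -0.0134], [-0.0037, 0.0412, -0.013], [0.0067, 0.0417, -0.0126]]
2378 [[-0.0052, -0.0443, -0.0148], [-0.0013, -0.0444, -0.0146], [0.0008, -0.0442, -0.0143], [-0.0017, -0.0441, -0.0138], [-0.0036, -0.0444, -0.0134], [-0.0003, -0.0441, -0.0132], [0.0017, -0.044, -0.0127]]
```

Request:
step_arm --rows '[{"tx":-0.188,"ty":-0.866,"tz":0.587,"rx":0,"ry":0,"rz":0.021,"jaw":1},{"tx":-0.188,"ty":-0.866,"tz":0.587,"rx":0,"ry":0,"rz":0.021,"jaw":1},{"tx":-0.188,"ty":-0.866,"tz":0.587,"rx":0,"ry":0,"rz":0.021,"jaw":1},{"tx":-0.188,"ty":-0.866,"tz":0.587,"rx":0,"ry":0,"rz":0.021,"jaw":1},{"tx":-0.188,"ty":-0.866,"tz":0.587,"rx":0,"ry":0,"rz":0.021,"jaw":1},{"tx":-0.188,"ty":-0.866,"tz":0.587,"rx":0,"ry":0,"rz":0.021,"jaw":1},{"tx":-0.188,"ty":-0.866,"tz":0.587,"rx":0,"ry":0,"rz":0.021,"jaw":1},{"tx":-0.188,"ty":-0.866,"tz":0.587,"rx":0,"ry":0,"rz":0.021,"jaw":1}]'

```text
t: 5.2
eef_pos: [0.4855, -0.0237, 0.2423]
orientation: [3.132, -0.229, -0.0]
contact_force: [0.2, -0.1, -0.3]
finger_gap: 0.0858
grip_force: 0.0
```

Request:
step_arm --rows '[{"tx":-0.188,"ty":-0.866,"tz":0.587,"rx":0,"ry":0,"rz":0.021,"jaw":1},{"tx":-0.188,"ty":-0.866,"tz":0.587,"rx":0,"ry":0,"rz":0.021,"jaw":1},{"tx":-0.188,"ty":-0.866,"tz":0.587,"rx":0,"ry":0,"rz":0.021,"jaw":1},{"tx":-0.188,"ty":-0.866,"tz":0.587,"rx":0,"ry":0,"rz":0.021,"jaw":1},{"tx":-0.188,"ty":-0.866,"tz":0.587,"rx":0,"ry":0,"rz":0.021,"jaw":1},{"tx":-0.188,"ty":-0.866,"tz":0.587,"rx":0,"ry":0,"rz":0.021,"jaw":1},{"tx":-0.188,"ty":-0.866,"tz":0.587,"rx":0,"ry":0,"rz":0.021,"jaw":1},{"tx":-0.188,"ty":-0.866,"tz":0.587,"rx":0,"ry":0,"rz":0.021,"jaw":1},{"tx":0,"ty":0,"tz":0,"rx":0,"ry":0,"rz":0,"jaw":1}]'

```text
t: 6.1
eef_pos: [0.4733, 0.1555, 0.124]
orientation: [-3.132, 0.241, 0.004]
contact_force: [-0.8, 0.3, 0.2]
finger_gap: 0.0853
grip_force: 0.0
```

```bash
cat > stack.py <<'E'
from h import *
p=cam("wrist");s=readout.get_state();print(s["t"],s["eef_pos"],s["orientation"])
C=cloud(p,np.ones((384,512),bool));D=np.zeros((384,512));v,u=np.nonzero(p["depth"]>0);D[v,u]=C[:,2]
bm=(D>.048)&(D<.057)&(p["pixels"].min(2)>110)
n_,L,S,_=cv2.connectedComponentsWithStats(bm.astype(np.uint8));k=1+S[1:,4].argmax();print(S[k],D[L==k].mean())
v,u=np.nonzero(L==k);W=onz(p,np.c_[u,v],.052);print(cv2.minAreaRect((W[:,:2]*1000).astype(np.float32)))
cv2.imwrite("pics/st.png",p["pixels"][...,::-1])
E
python3 stack.py
```

```text
6.15 [0.47404217 0.15364958 0.12474647] [ 3.13116331e+00 -2.44151029e-01 -2.82457328e-03]
[  216    63    89   160 13704] 0.051063374551356434
((516.1749877929688, 147.28868103027344), (63.73828887939453, 118.54225158691406), 81.05950927734375)
```

View pics/st.png

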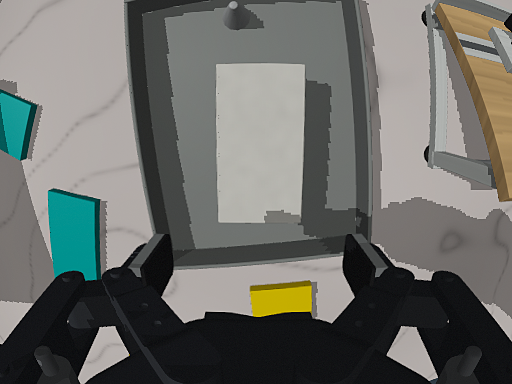

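The top board is clean white at (260,143), tray around it, with the nozzle at (235,15) clear. I descend and grip.

Request:
step_arm --rows '[{"tx":0,"ty":0,"tz":0.7,"rx":0,"ry":0,"rz":0,"jaw":1},{"tx":0,"ty":0,"tz":0.7,"rx":0,"ry":0,"rz":0,"jaw":1},{"tx":0,"ty":0,"tz":0.7,"rx":0,"ry":0,"rz":0,"jaw":1},{"tx":0,"ty":0,"tz":0.7,"rx":0,"ry":0,"rz":0,"jaw":1},{"tx":0,"ty":0,"tz":0.7,"rx":0,"ry":0,"rz":0,"jaw":1},{"tx":0,"ty":0,"tz":0,"rx":0,"ry":0,"rz":0,"jaw":1}]' --squeeze 30

```text
t: 6.75
eef_pos: [0.4741, 0.1512, 0.0369]
orientation: [3.129, -0.25, -0.004]
contact_force: [-0.4, 1.3, 0.6]
finger_gap: 0.0854
grip_force: 0.0
```

Request:
step_arm --rows '[{"tx":0,"ty":0,"tz":0,"rx":0,"ry":0,"rz":0,"jaw":0.2},{"tx":0,"ty":0,"tz":0,"rx":0,"ry":0,"rz":0,"jaw":0.2},{"tx":0,"ty":0,"tz":0,"rx":0,"ry":0,"rz":0,"jaw":0.2},{"tx":0,"ty":0,"tz":0,"rx":0,"ry":0,"rz":0,"jaw":0.2}]' --squeeze 30

```text
t: 7.15
eef_pos: [0.4758, 0.1532, 0.0393]
orientation: [3.132, -0.248, 0.003]
contact_force: [-1.1, -2.8, 7.4]
finger_gap: 0.0629
grip_force: 33.4
```

Request:
step_arm --rows '[{"tx":0,"ty":0,"tz":-0.15,"rx":0,"ry":0,"rz":0,"jaw":0.2},{"tx":0,"ty":0,"tz":-0.3,"rx":0,"ry":0,"rz":0,"jaw":0.2},{"tx":0,"ty":0,"tz":-0.5,"rx":0,"ry":0,"rz":0,"jaw":0.2},{"tx":0,"ty":0,"tz":-0.5,"rx":0,"ry":0,"rz":0,"jaw":0.2},{"tx":0,"ty":0,"tz":-0.5,"rx":0,"ry":0,"rz":0,"jaw":0.2},{"tx":0,"ty":0,"tz":0,"rx":0,"ry":0,"rz":0,"jaw":0.2}]'

```text
t: 7.75
eef_pos: [0.4763, 0.1544, 0.0889]
orientation: [-3.13, 0.247, -0.005]
contact_force: [0.1, 0.7, -1.8]
finger_gap: 0.0632
grip_force: 33.1
```

```bash
python3 - <<'E'
from h import *
p=cam("wrist");q=cam("scene");s=readout.get_state();print(s["t"],s["eef_pos"],s["orientation"],s["grip_force"],s["finger_gap"])
R0=Ro.from_rotvec(s["orientation"]).as_matrix()
C=cloud(p,np.ones((384,512),bool));T=(C-s["eef_pos"])@R0
v,u=np.nonzero(p["depth"]>0)
k=(p["pixels"][v,u].min(1)>110)&(T[:,0]>0)&(T[:,0]<.12)&(abs(T[:,1])<.05)&(T[:,2]>-.03)&(T[:,2]<.0)
t=T[k];print("board top in tool",k.sum(),t.min(0),t.max(0))
A=np.linalg.lstsq(np.c_[t[:,:2],np.ones(len(t))],t[:,2],rcond=None)[0];print("top plane",A)
print(cv2.minAreaRect((t[:,:2]*1000).astype(np.float32)))
a=cv2.resize(q["pixels"][190:300,200:350,::-1],(600,440),interpolation=2)
b=cv2.resize(p["pixels"][30:250,130:390,::-1],None,fx=1,fy=1)
a[:220,:260]=b if False else a[:220,:260]
cv2.imwrite("pics/lift.png",a)
E
```

```text
7.85 [0.47517003 0.15386143 0.08719035] [-3.13158738e+00  2.46682497e-01 -1.42412464e-03] 33.13783943653107 0.06310136154752986
board top in tool 30001 [ 1.17205636e-06 -3.31403581e-02 -1.58314510e-02] [ 0.10187877  0.03135608 -0.01067617]
top plane [ 0.00295745  0.00119472 -0.01341234]
((50.929443359375, -0.9247055053710938), (64.31932067871094, 101.95057678222656), 89.79887390136719)
```

View pics/lift.png

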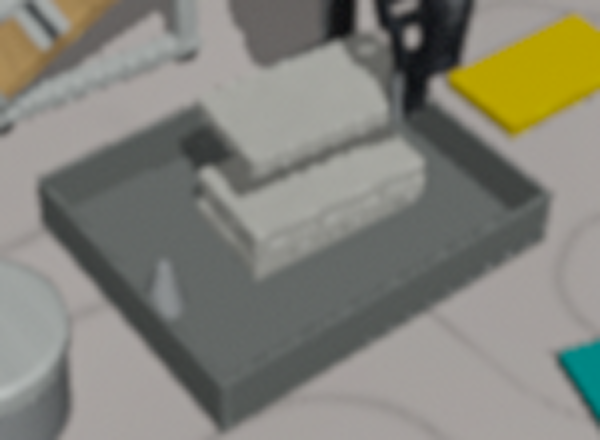

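Only the top board came up; it sits square in the fingers at (300,100), with three boards left in place at (320,200) and the nozzle at (165,290) untouched. Next I lift and carry it to above the deck.

Request:
step_arm --rows '[{"tx":0,"ty":0,"tz":-0.6,"rx":0,"ry":0,"rz":0,"jaw":0.2},{"tx":0,"ty":0,"tz":-0.9,"rx":0,"ry":0,"rz":0,"jaw":0.2},{"tx":0,"ty":0,"tz":-0.9,"rx":0,"ry":0,"rz":0,"jaw":0.2},{"tx":0,"ty":0,"tz":-0.9,"rx":0,"ry":0,"rz":0,"jaw":0.2},{"tx":0,"ty":0,"tz":-0.9,"rx":0,"ry":0,"rz":0,"jaw":0.2},{"tx":0,"ty":0,"tz":-0.9,"rx":0,"ry":0,"rz":0,"jaw":0.2},{"tx":0,"ty":0,"tz":0,"rx":0,"ry":0,"rz":0,"jaw":0.2}]'

```text
t: 8.55
eef_pos: [0.4763, 0.1545, 0.2163]
orientation: [-3.13, 0.247, -0.006]
contact_force: [0.5, -0.6, -1.7]
finger_gap: 0.063
grip_force: 33.5
```

```bash
cat >> h.py <<'E'
def dplan(d,yaw,N,trim=0): # TCP at deck coords d, tool x = -deck x turned yaw about deck z
    V=np.load("V.npy");R=deckR(V[0]);T=np.array([V[1],V[2],.042])
    Rt=R@Ro.from_euler("z",yaw).as_matrix()@np.diag([-1,1,-1.])
    s=readout.get_state();R0=Ro.from_rotvec(s["orientation"]).as_matrix()
    D=R.T@Rt@Rt.T@(np.array(s["eef_pos"])-T);print("t",round(float(s["t"]),2),"now deck",np.round(D,4),"rot err",np.round(Ro.from_matrix(R0.T@Rt).as_rotvec(),4),"F deck",np.round(np.array(s["contact_force"])@R,1),"gap",round(float(s["finger_gap"]),4),"grip",round(float(s["grip_force"]),1),"q",np.round(s["qpos"],2))
    if d is not None: plan(T+R@np.array(d),Rt,N);print(T+R@np.array(d))
E
python3 -c "
from h import *
dplan([.1097,-.036,.10],-.0035,16)"
```

```text
t 8.55 now deck [ 0.231  -0.434   0.0679] rot err [-0.0123 -0.5273 -0.0321] F deck [-1.4  0.5 -1.2] gap 0.063 grip 33.5 q [-0.08  0.33 -0.39  1.93  0.16  0.91 -2.27]
N 16 t [0.338 0.988 0.003] r [-0.01  -0.412 -0.025]
[ 0.54873933 -0.25522431  0.18345254]
```

Request:
step_arm --rows '[{"tx":0.338,"ty":0.988,"tz":0.003,"rx":-0.01,"ry":-0.412,"rz":-0.025,"jaw":0.2},{"tx":0.338,"ty":0.988,"tz":0.003,"rx":-0.01,"ry":-0.412,"rz":-0.025,"jaw":0.2},{"tx":0.338,"ty":0.988,"tz":0.003,"rx":-0.01,"ry":-0.412,"rz":-0.025,"jaw":0.2},{"tx":0.338,"ty":0.988,"tz":0.003,"rx":-0.01,"ry":-0.412,"rz":-0.025,"jaw":0.2},{"tx":0.338,"ty":0.988,"tz":0.003,"rx":-0.01,"ry":-0.412,"rz":-0.025,"jaw":0.2},{"tx":0.338,"ty":0.988,"tz":0.003,"rx":-0.01,"ry":-0.412,"rz":-0.025,"jaw":0.2},{"tx":0.338,"ty":0.988,"tz":0.003,"rx":-0.01,"ry":-0.412,"rz":-0.025,"jaw":0.2},{"tx":0.338,"ty":0.988,"tz":0.003,"rx":-0.01,"ry":-0.412,"rz":-0.025,"jaw":0.2}]'

```text
t: 9.35
eef_pos: [0.5109, -0.0527, 0.2047]
orientation: [-3.092, 0.218, 0.416]
contact_force: [-0.4, -0.4, -1.0]
finger_gap: 0.0631
grip_force: 33.4
```

Request:
step_arm --rows '[{"tx":0.338,"ty":0.988,"tz":0.003,"rx":-0.01,"ry":-0.412,"rz":-0.025,"jaw":0.2},{"tx":0.338,"ty":0.988,"tz":0.003,"rx":-0.01,"ry":-0.412,"rz":-0.025,"jaw":0.2},{"tx":0.338,"ty":0.988,"tz":0.003,"rx":-0.01,"ry":-0.412,"rz":-0.025,"jaw":0.2},{"tx":0.338,"ty":0.988,"tz":0.003,"rx":-0.01,"ry":-0.412,"rz":-0.025,"jaw":0.2},{"tx":0.338,"ty":0.988,"tz":0.003,"rx":-0.01,"ry":-0.412,"rz":-0.025,"jaw":0.2},{"tx":0.338,"ty":0.988,"tz":0.003,"rx":-0.01,"ry":-0.412,"rz":-0.025,"jaw":0.2},{"tx":0.338,"ty":0.988,"tz":0.003,"rx":-0.01,"ry":-0.412,"rz":-0.025,"jaw":0.2},{"tx":0.338,"ty":0.988,"tz":0.003,"rx":-0.01,"ry":-0.412,"rz":-0.025,"jaw":0.2},{"tx":0,"ty":0,"tz":0,"rx":0,"ry":0,"rz":0,"jaw":0.2},{"tx":0,"ty":0,"tz":0,"rx":0,"ry":0,"rz":0,"jaw":0.2}]'

```text
t: 10.35
eef_pos: [0.5464, -0.2556, 0.1796]
orientation: [-2.998, 0.187, 0.814]
contact_force: [0.5, 0.5, -0.2]
finger_gap: 0.0631
grip_force: 33.4
```

```bash
cat > chk.py <<'E'
from h import *
# board top in deck frame from wrist camera
def board(p):
    V=np.load("V.npy");R=deckR(V[0]);T=np.array([V[1],V[2],.042])
    C=(cloud(p,np.ones((384,512),bool))-T)@R;v,u=np.nonzero(p["depth"]>0)
    c=p["pixels"][v,u].astype(int)
    k=(c.min(1)>100)&(c.max(1)-c.min(1)<30)
    return C,c,k,u,v
E
python3 - <<'E'
from chk import *
p=cam("wrist")
dplan([.1097,-.036,.02],-.0035,6)
C,c,k,u,v=board(p)
s=readout.get_state()
V=np.load("V.npy");R=deckR(V[0]);T=np.array([V[1],V[2],.042]);tz=((s["eef_pos"]-T)@R)[2]
k&=(abs(C[:,2]-tz-.0134)<.005)&(C[:,0]<.2)&(C[:,1]<.03)&(C[:,1]>-.1)
b=C[k];print(k.sum(),b.min(0),b.max(0));print(cv2.minAreaRect((b[:,:2]*1000).astype(np.float32)))
print("plane",np.linalg.lstsq(np.c_[b[:,:2],np.ones(len(b))],b[:,2],rcond=None)[0])
E
```

```text
t 10.4 now deck [ 0.1099 -0.0363  0.0964] rot err [0.0013 0.0054 0.0002] F deck [ 0.1  0.1 -1.7] gap 0.0628 grip 33.4 q [ 0.4   0.84 -0.18  1.23  0.2   1.6  -1.49]
N 6 t [0.003 0.002 0.509] r [0.003 0.011 0.   ]
[ 0.50902885 -0.25042033  0.11417051]
33432 [ 0.00851597 -0.06718869  0.10475758] [0.12875385 0.00990907 0.11433326]
((68.61812591552734, -28.640380859375), (120.30137634277344, 77.00948333740234), 0.07892680913209915)
plane [0.01087023 0.00152764 0.10666162]
```

Request:
step_arm --rows '[{"tx":0,"ty":0,"tz":0.509,"rx":0,"ry":0.01,"rz":0,"jaw":0.2},{"tx":0,"ty":0,"tz":0.509,"rx":0,"ry":0.01,"rz":0,"jaw":0.2},{"tx":0,"ty":0,"tz":0.509,"rx":0,"ry":0.01,"rz":0,"jaw":0.2},{"tx":0,"ty":0,"tz":0.509,"rx":0,"ry":0.01,"rz":0,"jaw":0.2},{"tx":0,"ty":0,"tz":0.509,"rx":0,"ry":0.01,"rz":0,"jaw":0.2},{"tx":0,"ty":0,"tz":0.509,"rx":0,"ry":0.01,"rz":0,"jaw":0.2},{"tx":0,"ty":0,"tz":0.3,"rx":0,"ry":0,"rz":0,"jaw":0.2},{"tx":0,"ty":0,"tz":0.15,"rx":0,"ry":0,"rz":0,"jaw":0.2},{"tx":0,"ty":0,"tz":0,"rx":0,"ry":0,"rz":0,"jaw":0.2}]'

```text
t: 11.3
eef_pos: [0.5033, -0.2507, 0.1056]
orientation: [-3.002, 0.187, 0.804]
contact_force: [0.6, -0.0, -0.7]
finger_gap: 0.0628
grip_force: 33.4
```

```bash
python3 - <<'E'
from chk import *
p=cam("wrist")
dplan([.1097,-.036,.001],-.0035,4)
C,c,k,u,v=board(p)
k&=(C[:,2]>.014)&(C[:,2]<.03)&(C[:,0]<.17)&(C[:,1]<.0)&(C[:,1]>-.1)
b=C[k];print(k.sum(),b.min(0),b.max(0));print(cv2.minAreaRect((b[:,:2]*1000).astype(np.float32)))
print("plane",np.linalg.lstsq(np.c_[b[:,:2],np.ones(len(b))],b[:,2],rcond=None)[0])
E
```

```text
t 11.35 now deck [ 0.1101 -0.035   0.0103] rot err [ 0.0021 -0.0013 -0.0009] F deck [-1.  -0.5 -0.8] gap 0.0631 grip 33.4 q [ 0.43  0.86 -0.18  1.41  0.22  1.41 -1.51]
N 4 t [ 0.004 -0.01   0.093] r [ 0.006 -0.004 -0.003]
[ 0.49959762 -0.24927939  0.09771603]
34697 [-0.00780016 -0.09992992  0.01400027] [ 1.29219004e-01 -3.06832594e-06  2.45003895e-02]
((60.74358367919922, -49.92130661010742), (137.03140258789062, 99.9033432006836), 0.04936559870839119)
plane [0.01708555 0.00791841 0.02073084]
```

Request:
step_arm --rows '[{"tx":0,"ty":0,"tz":0.11,"rx":0,"ry":0,"rz":0,"jaw":0.2},{"tx":0,"ty":0,"tz":0.11,"rx":0,"ry":0,"rz":0,"jaw":0.2},{"tx":0,"ty":0,"tz":0.11,"rx":0,"ry":0,"rz":0,"jaw":0.2},{"tx":0,"ty":0,"tz":0,"rx":0,"ry":0,"rz":0,"jaw":0.2}]'

```text
t: 11.75
eef_pos: [0.4991, -0.2502, 0.0984]
orientation: [-3.002, 0.187, 0.804]
contact_force: [0.1, -0.1, -1.1]
finger_gap: 0.0633
grip_force: 33.4
```

```bash
python3 -c "
from h import *
dplan(None,-.0035,4)"
```

```text
t 11.75 now deck [ 0.1104 -0.0351  0.0014] rot err [ 0.0019 -0.0002 -0.0009] F deck [-0.6  0.1 -0.9] gap 0.0633 grip 33.4 q [ 0.43  0.86 -0.18  1.42  0.22  1.4  -1.51]
```

Request:
step_arm --rows '[{"tx":0,"ty":0,"tz":0.05,"rx":0,"ry":0,"rz":0,"jaw":0.2},{"tx":0,"ty":0,"tz":0.04,"rx":0,"ry":0,"rz":0,"jaw":0.2},{"tx":0,"ty":0,"tz":0,"rx":0,"ry":0,"rz":0,"jaw":0.2}]'

```text
t: 12.05
eef_pos: [0.4985, -0.2501, 0.0969]
orientation: [-3.003, 0.187, 0.803]
contact_force: [0.1, -0.0, -0.6]
finger_gap: 0.0631
grip_force: 33.5
```

```bash
python3 -c "
from h import *
dplan(None,-.0035,4)"
```

```text
t 12.05 now deck [ 0.1102 -0.035  -0.0002] rot err [ 0.0021 -0.0013 -0.0009] F deck [-0.4  0.  -0.5] gap 0.0631 grip 33.5 q [ 0.43  0.86 -0.18  1.43  0.22  1.39 -1.51]
```

Request:
step_arm --rows '[{"tx":0,"ty":0,"tz":0.04,"rx":0,"ry":0,"rz":0,"jaw":0.2},{"tx":0,"ty":0,"tz":0.03,"rx":0,"ry":0,"rz":0,"jaw":0.2},{"tx":0,"ty":0,"tz":0,"rx":0,"ry":0,"rz":0,"jaw":0.2}]'

```text
t: 12.35
eef_pos: [0.4984, -0.2501, 0.0968]
orientation: [-3.003, 0.187, 0.801]
contact_force: [1.4, 0.1, 8.0]
finger_gap: 0.063
grip_force: 34.3
```

```bash
python3 - <<'E'
from chk import *
p=cam("wrist")
dplan([.1027,-.035,-.002],-.0035,4)
C,c,k,u,v=board(p)
k&=(C[:,2]>.004)&(C[:,2]<.03)&(C[:,0]<.11)&(C[:,0]>.02)&(C[:,1]<-.008)&(C[:,1]>-.06)
b=C[k];print("plane",np.linalg.lstsq(np.c_[b[:,:2],np.ones(len(b))],b[:,2],rcond=None)[0])
np.savez("d.npz",D=C,u=u,v=v)
cv2.imwrite("pics/pl.png",p["pixels"][40:300,120:400,::-1])
E
```

```text
t 12.4 now deck [ 0.1101 -0.0351 -0.0003] rot err [ 0.0022 -0.0026 -0.0011] F deck [ 3.2 -1.2  7.5] gap 0.0629 grip 34.3 q [ 0.43  0.86 -0.18  1.43  0.22  1.39 -1.51]
N 4 t [0.074 0.    0.017] r [ 0.007 -0.008 -0.003]
[ 0.50400667 -0.25082007  0.09161795]
plane [-0.00068682  0.00166703  0.01209346]
```

View pics/pl.png

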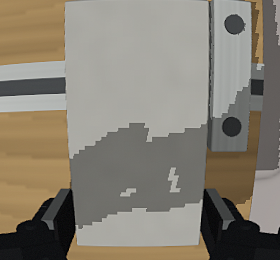

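The board lies flat on the deck at (140,120), about 2 mm left of the cheek (230,80). Next I slide it gently down to the ledge while still gripped.

Request:
step_arm --rows '[{"tx":0.08,"ty":0,"tz":-0.02,"rx":0,"ry":0,"rz":0,"jaw":0.2},{"tx":0.08,"ty":0,"tz":0,"rx":0,"ry":0,"rz":0,"jaw":0.2},{"tx":0.08,"ty":0,"tz":0,"rx":0,"ry":0,"rz":0,"jaw":0.2},{"tx":0.04,"ty":0,"tz":0,"rx":0,"ry":0,"rz":0,"jaw":0.2},{"tx":0.04,"ty":0,"tz":0,"rx":0,"ry":0,"rz":0,"jaw":0.2},{"tx":0,"ty":0,"tz":0,"rx":0,"ry":0,"rz":0,"jaw":0.2}]'

```text
t: 13.0
eef_pos: [0.5053, -0.2508, 0.0928]
orientation: [-3.003, 0.187, 0.802]
contact_force: [0.1, -0.1, 7.1]
finger_gap: 0.063
grip_force: 34.2
```

```bash
python3 - <<'E'
from chk import *
p=cam("wrist")
dplan(None,-.0035,4)
C,c,k,u,v=board(p)
k&=(C[:,2]>.009)&(C[:,2]<.016)&(C[:,0]<.15)&(C[:,0]>-.02)&(C[:,1]<-.008)&(C[:,1]>-.09)
b=C[k]
for y in(-.02,-.035,-.05):
    q=b[abs(b[:,1]-y)<.002];x=np.sort(q[:,0]);g=np.nonzero(np.diff(x)>.0012)[0];print(y,x[0],x[-1],[(round(x[i],4),round(x[i+1],4)) for i in g])
q=b[abs(b[:,0]-.06)<.03];print("y",q.min(0),q.max(0))
E
```

```text
t 13.05 now deck [ 0.1022 -0.0351 -0.0003] rot err [ 0.002  -0.0019 -0.0009] F deck [ 3.6 -0.7  6.5] gap 0.0628 grip 34.2 q [ 0.43  0.87 -0.18  1.41  0.22  1.4  -1.51]
-0.02 -0.007427391744497073 0.12110373146479728 [(np.float64(-0.0013), np.float64(0.0019))]
-0.035 -0.007760728185107042 0.12042771535732431 [(np.float64(-0.0016), np.float64(0.0016))]
-0.05 -0.00765399518714924 0.12082555060168679 [(np.float64(-0.0013), np.float64(0.0018))]
y [ 0.03000074 -0.0671137   0.0093087 ] [ 0.08999966 -0.00800281  0.01481699]
```

Request:
step_arm --rows '[{"tx":0.03,"ty":0,"tz":0,"rx":0,"ry":0,"rz":0,"jaw":0.2},{"tx":0.03,"ty":0,"tz":0,"rx":0,"ry":0,"rz":0,"jaw":0.2},{"tx":0,"ty":0,"tz":0,"rx":0,"ry":0,"rz":0,"jaw":0.2}]'

```text
t: 13.35
eef_pos: [0.5065, -0.251, 0.0921]
orientation: [-3.003, 0.187, 0.802]
contact_force: [0.9, 0.7, 6.6]
finger_gap: 0.0627
grip_force: 34.2
```

```bash
python3 -c "
from h import *
dplan(None,-.0035,4)"
```

```text
t 13.35 now deck [ 0.1008 -0.0351 -0.0003] rot err [ 0.002  -0.0017 -0.0009] F deck [ 2.6 -0.8  6.1] gap 0.0627 grip 34.2 q [ 0.43  0.88 -0.18  1.4   0.22  1.4  -1.51]
```

Request:
step_arm --rows '[{"tx":0.03,"ty":0,"tz":0,"rx":0,"ry":0,"rz":0,"jaw":0.2},{"tx":0,"ty":0,"tz":0,"rx":0,"ry":0,"rz":0,"jaw":0.2}]'

```text
t: 13.55
eef_pos: [0.5071, -0.2511, 0.0917]
orientation: [-3.003, 0.187, 0.802]
contact_force: [0.5, -0.7, 7.7]
finger_gap: 0.0628
grip_force: 34.2
```

```bash
python3 -c "
from h import *
dplan(None,-.0035,4)"
```

```text
t 13.55 now deck [ 0.1    -0.0351 -0.0003] rot err [ 0.002  -0.0017 -0.0009] F deck [3.3 0.6 7. ] gap 0.0628 grip 34.2 q [ 0.43  0.88 -0.18  1.4   0.22  1.4  -1.51]
```

```bash
cat > edge.py <<'E'
from chk import *
p=cam("wrist")
C,c,k,u,v=board(p)
k&=(C[:,2]>.009)&(C[:,2]<.016)&(C[:,0]<.15)&(C[:,0]>-.02)&(C[:,1]<-.008)&(C[:,1]>-.09)
b=C[k]
for y in(-.02,-.035,-.05):
    q=b[abs(b[:,1]-y)<.002];x=np.sort(q[:,0]);g=np.nonzero(np.diff(x)>.0008)[0];print(y,x[0],x[-1],[(float(round(x[i],4)),float(round(x[i+1],4))) for i in g])
E
python3 edge.py
```

```text
-0.02 -0.007745167346153726 0.11946592111185476 [(-0.0017, -0.0004), (0.1184, 0.1195)]
-0.035 -0.00837981163180278 0.1183183203786751 []
-0.05 -0.007936753988405017 0.1187061350486399 [(-0.0019, -0.0006)]
```

Request:
step_arm --rows '[{"tx":0.03,"ty":0,"tz":0,"rx":0,"ry":0,"rz":0,"jaw":0.2},{"tx":0.03,"ty":0,"tz":0,"rx":0,"ry":0,"rz":0,"jaw":0.2},{"tx":0,"ty":0,"tz":0,"rx":0,"ry":0,"rz":0,"jaw":0.2}]'

```text
t: 13.9
eef_pos: [0.5079, -0.2512, 0.0913]
orientation: [-3.002, 0.187, 0.804]
contact_force: [0.3, -0.0, 10.2]
finger_gap: 0.0633
grip_force: 34.3
```

```bash
python3 -c "
from h import *
dplan(None,-.0035,4)"
```

```text
t 13.9 now deck [ 0.0991 -0.0351 -0.0004] rot err [ 0.0019 -0.0003 -0.001 ] F deck [ 4.9 -0.   9. ] gap 0.0633 grip 34.3 q [ 0.43  0.88 -0.18  1.4   0.22  1.4  -1.51]
```

Request:
step_arm --rows '[{"tx":0,"ty":0,"tz":-0.01,"rx":0,"ry":0,"rz":0,"jaw":0.7},{"tx":0,"ty":0,"tz":0,"rx":0,"ry":0,"rz":0,"jaw":0.7},{"tx":0,"ty":0,"tz":0,"rx":0,"ry":0,"rz":0,"jaw":0.7},{"tx":0,"ty":0,"tz":-0.2,"rx":0,"ry":0,"rz":0,"jaw":0.7},{"tx":0,"ty":0,"tz":-0.8,"rx":0,"ry":0,"rz":0,"jaw":0.7},{"tx":0,"ty":0,"tz":-0.8,"rx":0,"ry":0,"rz":0,"jaw":0.7},{"tx":0,"ty":0,"tz":-0.8,"rx":0,"ry":0,"rz":0,"jaw":0.7},{"tx":0,"ty":0,"tz":-0.8,"rx":0,"ry":0,"rz":0,"jaw":0.7},{"tx":0,"ty":0,"tz":0,"rx":0,"ry":0,"rz":0,"jaw":0.7}]'

```text
t: 14.8
eef_pos: [0.5525, -0.2564, 0.1658]
orientation: [-3.005, 0.187, 0.796]
contact_force: [0.4, -0.0, 0.1]
finger_gap: 0.0725
grip_force: 0.0
```

```bash
python3 - <<'E'
from chk import *
from chk import *
p=cam("wrist");dplan([.048,-.201,.10],.7,16)
V=np.load("V.npy")
C,c,k,u,v=board(p)
w=(C[:,2]>.043)&(C[:,2]<.052)&(abs(C[:,0]-.048)<.05)&(abs(C[:,1]+.2)<.05)
b=C[w];print("wings",w.sum())
if w.sum()>10:
    print(b.mean(0),cv2.minAreaRect((b[:,:2]*1e3).astype(np.float32)))
t=k&(C[:,2]>.009)&(C[:,2]<.016)&(C[:,0]<.15)&(C[:,0]>.003)&(C[:,1]<-.004)&(C[:,1]>-.09)
b=C[t];print("board",cv2.minAreaRect((b[:,:2]*1e3).astype(np.float32)),b[:,2].mean())
print("cheek side x-range .03-.07: max y of board",np.percentile(b[(b[:,0]>.085)&(b[:,0]<.11),1],99.5))
cv2.imwrite("pics/rel.png",p["pixels"][...,::-1])
E
```

```text
t 14.85 now deck [ 0.098  -0.0352  0.0847] rot err [ 0.0035 -0.0024 -0.7044] F deck [ 0.4  0.2 -1. ] gap 0.0723 grip 0.0 q [ 0.4   0.86 -0.18  1.23  0.2   1.58 -1.49]
N 16 t [ 0.256 -0.36  -0.038] r [ 0.003 -0.002 -0.55 ]
[ 0.62160274 -0.09783597  0.15260254]
wings 772
[ 0.04812245 -0.20173149  0.04658676] ((47.606361389160156, -203.21713256835938), (54.16012954711914, 12.147530555725098), 33.35722732543945)
board ((60.60734558105469, -35.47160339355469), (115.34162902832031, 63.01701736450195), 0.1501249521970749) 0.01193810659412271
cheek side x-range .03-.07: max y of board -0.004368864056503256
```

View pics/rel.png

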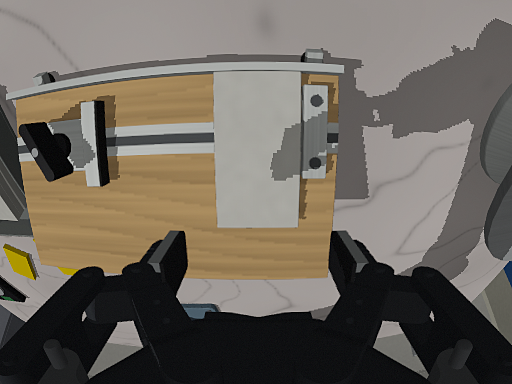

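The board rests on the ledge at (257,150), close to the cheek (316,130). The knob is at (48,152) and the stop jaw at (94,145). Now I go for the wings.

Request:
step_arm --rows '[{"tx":0.256,"ty":-0.36,"tz":-0.038,"rx":0,"ry":0,"rz":-0.52,"jaw":0.1},{"tx":0.256,"ty":-0.36,"tz":-0.038,"rx":0,"ry":0,"rz":-0.52,"jaw":0.1},{"tx":0.256,"ty":-0.36,"tz":-0.038,"rx":0,"ry":0,"rz":-0.52,"jaw":0.1},{"tx":0.256,"ty":-0.36,"tz":-0.038,"rx":0,"ry":0,"rz":-0.52,"jaw":0.1},{"tx":0.256,"ty":-0.36,"tz":-0.038,"rx":0,"ry":0,"rz":-0.52,"jaw":0.1},{"tx":0.256,"ty":-0.36,"tz":-0.038,"rx":0,"ry":0,"rz":-0.52,"jaw":0.1},{"tx":0.256,"ty":-0.36,"tz":-0.038,"rx":0,"ry":0,"rz":-0.52,"jaw":0.1},{"tx":0.256,"ty":-0.36,"tz":-0.038,"rx":0,"ry":0,"rz":-0.52,"jaw":0.1}]'

```text
t: 15.65
eef_pos: [0.5983, -0.1824, 0.1499]
orientation: [-2.913, -0.31, 0.764]
contact_force: [-0.5, 0.6, 0.3]
finger_gap: 0.0469
grip_force: 0.0
```

Request:
step_arm --rows '[{"tx":0.256,"ty":-0.36,"tz":-0.038,"rx":0,"ry":0,"rz":-0.52,"jaw":0.1},{"tx":0.256,"ty":-0.36,"tz":-0.038,"rx":0,"ry":0,"rz":-0.52,"jaw":0.1},{"tx":0.256,"ty":-0.36,"tz":-0.038,"rx":0,"ry":0,"rz":-0.52,"jaw":0.1},{"tx":0.256,"ty":-0.36,"tz":-0.038,"rx":0,"ry":0,"rz":-0.52,"jaw":0.1},{"tx":0.256,"ty":-0.36,"tz":-0.038,"rx":0,"ry":0,"rz":-0.52,"jaw":0.1},{"tx":0.256,"ty":-0.36,"tz":-0.038,"rx":0,"ry":0,"rz":-0.52,"jaw":0.1},{"tx":0.256,"ty":-0.36,"tz":-0.038,"rx":0,"ry":0,"rz":-0.52,"jaw":0.1},{"tx":0.256,"ty":-0.36,"tz":-0.038,"rx":0,"ry":0,"rz":-0.52,"jaw":0.1},{"tx":0,"ty":0,"tz":0,"rx":0,"ry":0,"rz":0,"jaw":0.1},{"tx":0,"ty":0,"tz":0,"rx":0,"ry":0,"rz":0,"jaw":0.1}]'

```text
t: 16.65
eef_pos: [0.6229, -0.0987, 0.1502]
orientation: [-2.756, -0.765, 0.709]
contact_force: [-0.4, 0.9, -0.6]
finger_gap: 0.047
grip_force: 0.0
```

```bash
python3 - <<'E'
from chk import *
p=cam("wrist");dplan([.048,-.202,.023],.65,6)
C,c,k,u,v=board(p)
w=(C[:,2]>.043)&(C[:,2]<.052)&(abs(C[:,0]-.048)<.04)&(abs(C[:,1]+.2)<.04)&(c.max(1)<90)
b=C[w];print("wings",w.sum())
if w.sum()>10:
    print(b.min(0),b.max(0),cv2.minAreaRect((b[:,:2]*1e3).astype(np.float32)))
E
```

```text
t 16.7 now deck [ 0.0455 -0.1997  0.0986] rot err [0.0026 0.0008 0.01  ] F deck [-0.4  0.7 -0.8] gap 0.0469 grip 0.0 q [ 0.28  0.96 -0.37  1.12  0.23  1.64 -1.1 ]
N 6 t [-0.003 -0.023  0.504] r [0.005 0.002 0.021]
[ 0.58350151 -0.09221938  0.08591858]
wings 937
[ 0.02464788 -0.22088923  0.04311461] [ 0.07037813 -0.18651415  0.04918249] ((47.75532913208008, -203.59043884277344), (53.77710723876953, 10.015837669372559), 34.60447311401367)
```

Request:
step_arm --rows '[{"tx":0,"ty":-0.03,"tz":0.504,"rx":0.005,"ry":0,"rz":0.117,"jaw":0.1},{"tx":0,"ty":-0.03,"tz":0.504,"rx":0.005,"ry":0,"rz":0.117,"jaw":0.1},{"tx":0,"ty":-0.03,"tz":0.504,"rx":0.005,"ry":0,"rz":0.117,"jaw":0.1},{"tx":0,"ty":-0.03,"tz":0.504,"rx":0.005,"ry":0,"rz":0.117,"jaw":0.1},{"tx":0,"ty":-0.03,"tz":0.504,"rx":0.005,"ry":0,"rz":0.117,"jaw":0.1},{"tx":0,"ty":-0.03,"tz":0.504,"rx":0.005,"ry":0,"rz":0.117,"jaw":0.1},{"tx":0,"ty":0,"tz":0,"rx":0,"ry":0,"rz":0,"jaw":0.1}]'

```text
t: 17.4
eef_pos: [0.5816, -0.0901, 0.0844]
orientation: [-2.783, -0.688, 0.724]
contact_force: [0.2, 0.7, 0.5]
finger_gap: 0.0469
grip_force: 0.0
```

```bash
python3 -c "
from h import *
dplan([.0475,-.203,.023],.604,2)"
```

```text
t 17.4 now deck [ 0.0491 -0.2038  0.0206] rot err [-0.0019  0.0036  0.0009] F deck [ 0.1 -0.7  0.5] gap 0.0469 grip 0.0 q [ 0.29  0.96 -0.36  1.29  0.23  1.47 -1.18]
N 2 t [ 0.017  0.032 -0.048] r [-0.012  0.023  0.006]
[ 0.58405149 -0.09127862  0.08566858]
```

Request:
step_arm --rows '[{"tx":0.017,"ty":0.03,"tz":-0.04,"rx":0,"ry":0,"rz":0,"jaw":0.1},{"tx":0,"ty":0,"tz":-0.04,"rx":0,"ry":0,"rz":0,"jaw":-1},{"tx":0,"ty":0,"tz":0,"rx":0,"ry":0,"rz":0,"jaw":-1},{"tx":0,"ty":0,"tz":0,"rx":0,"ry":0,"rz":0,"jaw":-1},{"tx":0,"ty":0,"tz":0,"rx":0,"ry":0,"rz":0,"jaw":-1},{"tx":0,"ty":0,"tz":0,"rx":0,"ry":0,"rz":0,"jaw":-1}]' --squeeze 30

```text
t: 18.0
eef_pos: [0.5856, -0.0908, 0.0879]
orientation: [-2.785, -0.688, 0.718]
contact_force: [0.9, 0.6, 3.4]
finger_gap: 0.0095
grip_force: 34.5
```

```bash
python3 -c "
from h import *
dplan([.0475,-.203,.023],.604,2)"
```

```text
t 18.0 now deck [ 0.0473 -0.2037  0.0257] rot err [ 0.0002 -0.0005  0.001 ] F deck [ 1.  -0.7  3.4] gap 0.0095 grip 34.5 q [ 0.29  0.96 -0.36  1.28  0.23  1.48 -1.18]
N 2 t [-0.011  0.009  0.054] r [ 0.001 -0.003  0.006]
[ 0.58405149 -0.09127862  0.08566858]
```

Request:
step_arm --rows '[{"tx":-0.128,"ty":0.185,"tz":0,"rx":0,"ry":0,"rz":0,"jaw":-1},{"tx":-0.256,"ty":0.37,"tz":0,"rx":0,"ry":0,"rz":0,"jaw":-1},{"tx":-0.256,"ty":0.37,"tz":0,"rx":0,"ry":0,"rz":0,"jaw":-1},{"tx":-0.256,"ty":0.37,"tz":0,"rx":0,"ry":0,"rz":0,"jaw":-1},{"tx":-0.256,"ty":0.37,"tz":0,"rx":0,"ry":0,"rz":0,"jaw":-1},{"tx":-0.256,"ty":0.37,"tz":0,"rx":0,"ry":0,"rz":0,"jaw":-1},{"tx":-0.256,"ty":0.37,"tz":0,"rx":0,"ry":0,"rz":0,"jaw":-1},{"tx":-0.256,"ty":0.37,"tz":0,"rx":0,"ry":0,"rz":0,"jaw":-1},{"tx":-0.128,"ty":0.185,"tz":0,"rx":0,"ry":0,"rz":0,"jaw":-1},{"tx":0,"ty":0,"tz":0,"rx":0,"ry":0,"rz":0,"jaw":-1}]'

```text
t: 19.0
eef_pos: [0.5743, -0.1825, 0.0879]
orientation: [-2.787, -0.686, 0.719]
contact_force: [1.1, -1.8, 6.1]
finger_gap: 0.009
grip_force: 34.7
```

```bash
python3 -c "
from h import *
dplan([.0475,-.109,.0255],.604,2)"
```

```text
t 19.0 now deck [ 0.0475 -0.1112  0.0256] rot err [ 0.0009  0.0003 -0.0012] F deck [1.9 1.7 5.9] gap 0.009 grip 34.7 q [ 0.39  0.97 -0.33  1.25  0.27  1.5  -1.06]
N 2 t [-0.025  0.037  0.001] r [ 0.006  0.002 -0.008]
[ 0.57400309 -0.18474836  0.08783365]
```

Request:
step_arm --rows '[{"tx":-0.023,"ty":0.033,"tz":0,"rx":0,"ry":0,"rz":0,"jaw":-1},{"tx":-0.023,"ty":0.033,"tz":0,"rx":0,"ry":0,"rz":0,"jaw":-1},{"tx":-0.023,"ty":0.033,"tz":0,"rx":0,"ry":0,"rz":0,"jaw":-1},{"tx":0,"ty":0,"tz":0,"rx":0,"ry":0,"rz":0,"jaw":-1}]'

```text
t: 19.4
eef_pos: [0.5741, -0.1837, 0.0879]
orientation: [-2.785, -0.688, 0.719]
contact_force: [1.0, 1.5, 6.1]
finger_gap: 0.0094
grip_force: 34.8
```

```bash
python3 -c "
from h import *
dplan([.0475,-.106,.0255],.604,2)"
```

```text
t 19.4 now deck [ 0.0475 -0.1101  0.0255] rot err [-0.0001 -0.0001  0.0007] F deck [ 2.3 -1.6  5.6] gap 0.0094 grip 34.8 q [ 0.39  0.97 -0.33  1.25  0.27  1.5  -1.06]
N 2 t [-0.045  0.067  0.001] r [-0.001 -0.001  0.004]
[ 0.5736428  -0.18772665  0.08783365]
```

Request:
step_arm --rows '[{"tx":-0.023,"ty":0.033,"tz":0,"rx":0,"ry":0,"rz":0,"jaw":-1},{"tx":-0.023,"ty":0.033,"tz":0,"rx":0,"ry":0,"rz":0,"jaw":-1},{"tx":-0.023,"ty":0.033,"tz":0,"rx":0,"ry":0,"rz":0,"jaw":-1},{"tx":0,"ty":0,"tz":0,"rx":0,"ry":0,"rz":0,"jaw":-1}]'

```text
t: 19.8
eef_pos: [0.574, -0.185, 0.0879]
orientation: [-2.783, -0.689, 0.717]
contact_force: [1.4, 4.2, 5.3]
finger_gap: 0.0091
grip_force: 34.8
```

```bash
cat > look.py <<'E'
from chk import *
p=cam("top");q=cam("wrist");dplan([.0475,-.106,.0255],.604,2)
for n,P in(("top",p),("wrist",q)):
    C,c,k,u,v=board(P)
    t=k&(C[:,2]>.006)&(C[:,2]<.019)&(C[:,0]<.15)&(C[:,0]>.085)&(C[:,1]<.03)&(C[:,1]>-.15)
    b=C[t]
    if len(b)>30:print(n,"board upper part",len(b),np.round(np.percentile(b,[.5,99.5],axis=0),4).tolist())
E
python3 look.py
```

```text
t 19.9 now deck [ 0.0475 -0.1088  0.0256] rot err [-0.0016 -0.001   0.0024] F deck [ 1.7 -4.1  4.9] gap 0.0095 grip 34.8 q [ 0.39  0.97 -0.33  1.25  0.27  1.5  -1.05]
N 2 t [-0.031  0.046  0.002] r [-0.01  -0.006  0.015]
[ 0.5736428  -0.18772665  0.08783365]
top board upper part 212 [[0.0853, -0.0772, 0.0067], [0.122, -0.005, 0.0168]]
```

Request:
step_arm --rows '[{"tx":-0.023,"ty":0.033,"tz":0,"rx":0,"ry":0,"rz":0,"jaw":-1},{"tx":-0.023,"ty":0.033,"tz":0,"rx":0,"ry":0,"rz":0,"jaw":-1},{"tx":0,"ty":0,"tz":0,"rx":0,"ry":0,"rz":0,"jaw":-1}]'

```text
t: 20.2
eef_pos: [0.574, -0.1851, 0.0879]
orientation: [-2.78, -0.69, 0.716]
contact_force: [2.1, 7.1, 6.3]
finger_gap: 0.0097
grip_force: 34.8
```

```bash
python3 look.py; python3 - <<'E'
from h import *
q=cam("wrist");cv2.imwrite("pics/sn.png",q["pixels"][...,::-1])
E
```

```text
t 20.3 now deck [ 0.0475 -0.1087  0.0256] rot err [-0.0035 -0.0021  0.0042] F deck [ 1.2 -6.7  6.3] gap 0.0095 grip 34.8 q [ 0.4   0.97 -0.33  1.25  0.27  1.5  -1.05]
N 2 t [-0.03   0.044  0.002] r [-0.022 -0.013  0.027]
[ 0.5736428  -0.18772665  0.08783365]
top board upper part 214 [[0.0854, -0.0798, 0.0078], [0.1215, -0.0049, 0.0165]]
```

View pics/sn.png

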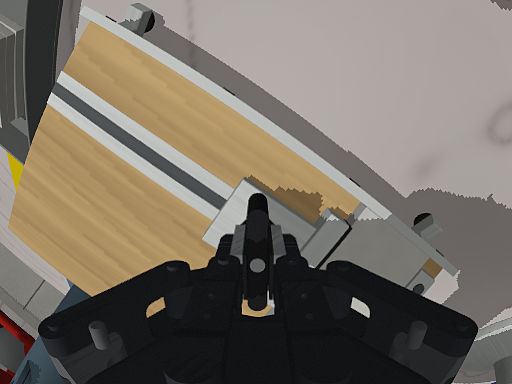

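The stop has closed up: jaw face at (335,238) is against the board (380,255), and the force rises without motion, so it is snug. Now I turn the knob clockwise (+rz).

Request:
step_arm --rows '[{"tx":0,"ty":0,"tz":0,"rx":0,"ry":0,"rz":0.8,"jaw":-1},{"tx":0,"ty":0,"tz":0,"rx":0,"ry":0,"rz":0.8,"jaw":-1},{"tx":0,"ty":0,"tz":0,"rx":0,"ry":0,"rz":0.8,"jaw":-1},{"tx":0,"ty":0,"tz":0,"rx":0,"ry":0,"rz":0.8,"jaw":-1},{"tx":0,"ty":0,"tz":0,"rx":0,"ry":0,"rz":0.8,"jaw":-1},{"tx":0,"ty":0,"tz":0,"rx":0,"ry":0,"rz":0.8,"jaw":-1},{"tx":0,"ty":0,"tz":0,"rx":0,"ry":0,"rz":0.8,"jaw":-1},{"tx":0,"ty":0,"tz":0,"rx":0,"ry":0,"rz":0.8,"jaw":-1},{"tx":0,"ty":0,"tz":0,"rx":0,"ry":0,"rz":0,"jaw":-1}]' --squeeze 45

```text
t: 21.25
eef_pos: [0.5742, -0.1861, 0.0878]
orientation: [-2.98, 0.041, 0.793]
contact_force: [2.8, 5.6, 5.2]
finger_gap: 0.0092
grip_force: 47.5
```

```bash
python3 -c "
from h import *
dplan([.0475,-.107,.0255],-.75,10);print(readout.get_state()['moment'])"
```

```text
t 21.25 now deck [ 0.0472 -0.1077  0.0256] rot err [-2.700e-03  3.000e-04  8.435e-01] F deck [ 0.8 -5.9  5.6] gap 0.0092 grip 47.5 q [ 0.33  0.96 -0.21  1.25  0.19  1.48 -1.51]
N 10 t [-0.     0.003  0.   ] r [-0.003  0.     1.054]
[ 0.5737629  -0.18673389  0.08783365]
[ 0.99231797 -0.45603313 -0.70249234]
```

Request:
step_arm --rows '[{"tx":0,"ty":0,"tz":0,"rx":0,"ry":0,"rz":0.9,"jaw":-1},{"tx":0,"ty":0,"tz":0,"rx":0,"ry":0,"rz":0.9,"jaw":-1},{"tx":0,"ty":0,"tz":0,"rx":0,"ry":0,"rz":0.9,"jaw":-1},{"tx":0,"ty":0,"tz":0,"rx":0,"ry":0,"rz":0.9,"jaw":-1},{"tx":0,"ty":0,"tz":0,"rx":0,"ry":0,"rz":0.9,"jaw":-1},{"tx":0,"ty":0,"tz":0,"rx":0,"ry":0,"rz":0.9,"jaw":-1},{"tx":0,"ty":0,"tz":0,"rx":0,"ry":0,"rz":0.9,"jaw":-1},{"tx":0,"ty":0,"tz":0,"rx":0,"ry":0,"rz":0.9,"jaw":-1},{"tx":0,"ty":0,"tz":0,"rx":0,"ry":0,"rz":0.9,"jaw":-1},{"tx":0,"ty":0,"tz":0,"rx":0,"ry":0,"rz":0.9,"jaw":-1},{"tx":0,"ty":0,"tz":0,"rx":0,"ry":0,"rz":0.6,"jaw":-1},{"tx":0,"ty":0,"tz":0,"rx":0,"ry":0,"rz":0,"jaw":-1}]'

```text
t: 22.45
eef_pos: [0.5737, -0.1876, 0.0882]
orientation: [2.678, -1.126, -0.749]
contact_force: [1.9, 2.6, 7.0]
finger_gap: 0.0088
grip_force: 47.7
```

```bash
python3 -c "
from h import *
dplan([.0475,-.107,.0255],-.75,2);print(readout.get_state()['moment'])"
```

```text
t 22.45 now deck [ 0.0476 -0.1061  0.0258] rot err [-0.0005  0.0006  0.0745] F deck [ 2.1 -2.8  6.9] gap 0.0088 grip 47.7 q [ 0.23  0.95 -0.02  1.26  0.06  1.46 -2.18]
N 2 t [-0.009 -0.015  0.007] r [-0.003  0.004  0.466]
[ 0.5737629  -0.18673389  0.08783365]
[ 0.61149881  0.00554686 -0.35065983]
```

Request:
step_arm --rows '[{"tx":0,"ty":0,"tz":0,"rx":0,"ry":0,"rz":0.5,"jaw":-1},{"tx":0,"ty":0,"tz":0,"rx":0,"ry":0,"rz":0.5,"jaw":-1},{"tx":0,"ty":0,"tz":0,"rx":0,"ry":0,"rz":0,"jaw":-1},{"tx":0,"ty":0,"tz":0,"rx":0,"ry":0,"rz":0,"jaw":0},{"tx":0,"ty":0,"tz":0,"rx":0,"ry":0,"rz":0,"jaw":0},{"tx":0,"ty":0,"tz":0,"rx":0,"ry":0,"rz":0,"jaw":0},{"tx":0,"ty":0,"tz":-0.5,"rx":0,"ry":0,"rz":0,"jaw":0},{"tx":0,"ty":0,"tz":-0.9,"rx":0,"ry":0,"rz":0,"jaw":0},{"tx":0,"ty":0,"tz":-0.9,"rx":0,"ry":0,"rz":0,"jaw":0},{"tx":0,"ty":0,"tz":-0.9,"rx":0,"ry":0,"rz":0,"jaw":0},{"tx":0,"ty":0,"tz":-0.9,"rx":0,"ry":0,"rz":0,"jaw":0}]'

```text
t: 23.55
eef_pos: [0.625, -0.1946, 0.1777]
orientation: [2.616, -1.224, -0.735]
contact_force: [-0.1, 0.0, -0.6]
finger_gap: 0.0431
grip_force: 0.0
```

```bash
python3 -c "
from h import *
dplan([.13,-.07,.16],0,10)"
```

```text
t 23.55 now deck [ 0.0475 -0.1054  0.1293] rot err [ 2.00e-04 -3.00e-04 -7.55e-01] F deck [-0.2  0.  -0.6] gap 0.0431 grip 0.0 q [ 0.21  0.95  0.01  1.03  0.04  1.69 -2.24]
N 10 t [-0.251  0.269 -0.123] r [ 0.    -0.    -0.944]
[ 0.5651525  -0.22296201  0.24556406]
```

Request:
step_arm --rows '[{"tx":-0.25,"ty":0.27,"tz":-0.12,"rx":0,"ry":0,"rz":-0.94,"jaw":0},{"tx":-0.25,"ty":0.27,"tz":-0.12,"rx":0,"ry":0,"rz":-0.94,"jaw":0},{"tx":-0.25,"ty":0.27,"tz":-0.12,"rx":0,"ry":0,"rz":-0.94,"jaw":0},{"tx":-0.25,"ty":0.27,"tz":-0.12,"rx":0,"ry":0,"rz":-0.94,"jaw":0},{"tx":-0.25,"ty":0.27,"tz":-0.12,"rx":0,"ry":0,"rz":-0.94,"jaw":0},{"tx":-0.25,"ty":0.27,"tz":-0.12,"rx":0,"ry":0,"rz":-0.94,"jaw":0},{"tx":-0.25,"ty":0.27,"tz":-0.12,"rx":0,"ry":0,"rz":-0.94,"jaw":0},{"tx":-0.25,"ty":0.27,"tz":-0.12,"rx":0,"ry":0,"rz":-0.94,"jaw":0},{"tx":-0.25,"ty":0.27,"tz":-0.12,"rx":0,"ry":0,"rz":-0.94,"jaw":0},{"tx":-0.25,"ty":0.27,"tz":-0.12,"rx":0,"ry":0,"rz":-0.94,"jaw":0},{"tx":0,"ty":0,"tz":0,"rx":0,"ry":0,"rz":0,"jaw":0}]'

```text
t: 24.65
eef_pos: [0.564, -0.2246, 0.245]
orientation: [-3.001, 0.188, 0.802]
contact_force: [0.4, -0.7, 0.2]
finger_gap: 0.0427
grip_force: 0.0
```

```bash
python3 - <<'E'
from chk import *
p=cam("wrist");dplan(None,0,1)
C,c,k,u,v=board(p)
w=(C[:,2]>.043)&(C[:,2]<.052)&(abs(C[:,0]-.048)<.045)&(abs(C[:,1]+.105)<.045)&(c.max(1)<90)
b=C[w];print("wings",w.sum(),cv2.minAreaRect((b[:,:2]*1e3).astype(np.float32)))
d=b[:,:2]-b[:,:2].mean(0);e=np.linalg.svd(d)[2][0];print("dir",np.arctan2(e[1]*np.sign(e[0]),abs(e[0])))
t=k&(C[:,2]>.008)&(C[:,2]<.0135)&(C[:,0]<.15)&(C[:,0]>.09)&(C[:,1]<.03)&(C[:,1]>-.1)
b=C[t];print("board",np.percentile(b,[.5,99.5],axis=0),cv2.minAreaRect((b[:,:2]*1e3).astype(np.float32)))
# left/right board edges along x, rows of image -> lines
for lo in(.09,.1,.11,.115):
    q=C[k&(abs(C[:,0]-lo)<.002)&(C[:,2]>.008)&(C[:,2]<.0135)&(abs(C[:,1]+.03)<.05)];print(lo,np.percentile(q[:,1],[.5,99.5]))
cv2.imwrite("pics/fin.png",cv2.resize(p["pixels"][60:280,120:440,::-1],None,fx=2.4,fy=2.4,interpolation=2))
E
```

```text
t 24.7 now deck [ 0.13   -0.0692  0.1584] rot err [-0.0001 -0.001  -0.0059] F deck [-1.  -0.5  0.3] gap 0.0425 grip 0.0 q [ 0.35  0.79 -0.17  1.17  0.16  1.71 -1.51]
wings 637 ((48.28422546386719, -107.09821319580078), (10.161537170410156, 52.580352783203125), 46.47732162475586)
dir -0.7540487949883187
board [[ 0.09008834 -0.0654079   0.01012175]
 [ 0.11731494 -0.00217967  0.0133983 ]] ((103.76258850097656, -33.53514862060547), (27.418537139892578, 63.862117767333984), 0.1684255599975586)
0.09 [-0.06537198 -0.00210641]
0.1 [-0.06539176 -0.00175169]
0.11 [-0.06541528 -0.00236034]
0.115 [-0.06542351 -0.00211839]
```

View pics/fin.png

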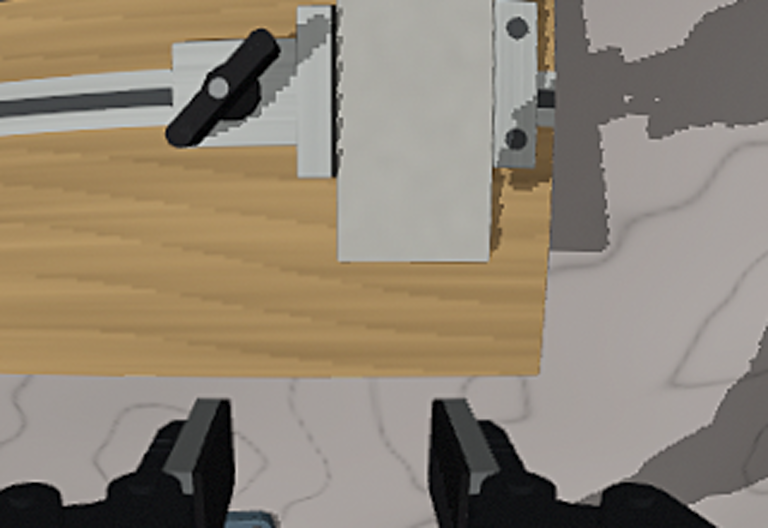

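```bash
python3 - <<'E'
from chk import *
p=cam("wrist")
C,c,k,u,v=board(p)
for x in(.03,.04,.05,.06,.07):
    q=(abs(C[:,0]-x)<.002)&(C[:,2]>.008)&(C[:,2]<.018)&(c.min(1)>90)&(C[:,1]>-.1)&(C[:,1]<.03)
    y=np.sort(C[q,1]);g=np.nonzero(np.diff(y)>.0006)[0];print(x,np.round(y[[0,-1]],4),[(round(float(y[i]),4),round(float(y[i+1]),4)) for i in g])
for x in(.02,.1,.115):
    pass
t=k&(C[:,2]>.008)&(C[:,2]<.018)&(abs(C[:,1]+.033)<.02)&(C[:,0]>-.02)&(C[:,0]<.14);x=np.sort(C[t,0]);g=np.nonzero(np.diff(x)>.0004)[0];print("x",x[0],x[-1],[(round(float(x[i]),4),round(float(x[i+1]),4)) for i in g])
E
```

```text
0.03 [-0.0882  0.0161] [(-0.0881, -0.0873), (-0.0872, -0.0863), (-0.0862, -0.0853), (-0.0852, -0.0844), (-0.0843, -0.0834), (-0.0833, -0.0824), (-0.0823, -0.0814), (-0.0814, -0.0803), (-0.0803, -0.0794), (-0.0793, -0.0784), (-0.0784, -0.0775), (-0.0774, -0.0765), (-0.0765, -0.0756), (-0.0756, -0.0746), (-0.0746, -0.0737), (-0.0737, -0.0727), (-0.0727, -0.0718), (-0.0718, -0.0708), (-0.0708, -0.0699), (-0.0699, -0.069), (-0.0689, -0.068), (-0.068, -0.0642), (-0.0641, -0.0632), (-0.0632, -0.0623), (-0.0622, -0.0613), (-0.0613, -0.0604), (-0.0603, -0.0594), (-0.0594, -0.0585), (-0.0584, -0.0575), (-0.0575, -0.0565), (-0.0565, -0.0556), (-0.0556, -0.0547), (-0.0546, -0.0537), (-0.0536, -0.0528), (-0.0527, -0.0518), (-0.0517, -0.0508), (-0.0508, -0.0499), (-0.0498, -0.0489), (-0.0488, -0.048), (-0.0479, -0.047), (-0.0468, -0.046), (-0.046, -0.0451), (-0.0449, -0.044), (-0.044, -0.0432), (-0.0431, -0.0423), (-0.042, -0.0413), (-0.0411, -0.0403), (-0.0401, -0.0393), (-0.039, -0.0384), (-0.0382, -0.0374), (-0.0372, -0.0365), (-0.0362, -0.0355), (-0.0353, -0.0345), (-0.0343, -0.0336), (-0.033
[... 8847 characters left out ...]
0763, 0.0768), (0.0773, 0.0778), (0.0783, 0.0788), (0.0792, 0.0797), (0.0803, 0.0807), (0.0813, 0.0817), (0.0822, 0.0827), (0.0842, 0.0846), (0.0852, 0.0857), (0.0861, 0.0866), (0.0871, 0.0876), (0.0882, 0.0887), (0.0891, 0.0895), (0.09, 0.0905), (0.0911, 0.0916), (0.092, 0.0925), (0.093, 0.0935), (0.094, 0.0945), (0.095, 0.0955), (0.096, 0.0965), (0.097, 0.0975), (0.098, 0.0986), (0.0989, 0.0995), (0.0999, 0.1005), (0.1009, 0.1014), (0.102, 0.1024), (0.1029, 0.1034), (0.104, 0.1045), (0.1049, 0.1055), (0.1059, 0.1065), (0.107, 0.1075), (0.1089, 0.1095), (0.11, 0.1105), (0.1109, 0.1115), (0.1119, 0.1125), (0.1131, 0.1135), (0.1141, 0.1145), (0.115, 0.1154), (0.116, 0.1165), (0.1171, 0.1175)]
```

Board edge and cheek face coincide (no gap), the board is on the ledge, and the knob reads about 1.45. Handing in.

```bash
python3 -c "
from station import job
print(job.job_done())"
```

```text
the job is handed in; nothing more can be done
None
```

The job is handed in (no verdict was returned): the last camera check showed the top board flat on the deck, on the ledge and snug between cheek and stop, with the knob tight at about 1.45 rad. The other boards were still in their stack when last seen, and the spatula, nozzle tin and loose nozzle were not touched.

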